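# Fit the circuit boards in the dust-extractor control box

## Task

Swing the door of the grey control box wide open by its handle, then fit every circuit board lying on the bench onto the barbed standoffs in the box that match its holes, its screw terminals towards the wall with the cable glands, pressing it down until all four posts have clicked through. Then shut the door fully, and leave the other things on the bench where they are.

Things in the scene. Friction and masses are not known exactly. Their poses are not given: they have to be found in the camera images.
- box: grey steel control box lying on its back, 270 (x) by 200 (y) by 70 high, fixed. Origin: centre of its underside, z up. Walls 3 thick, floor 4 thick. Its -y long wall carries three black cable glands (the gland wall); the door hinges on the +y long wall. Open it shows three seats in a row along its x, 80 apart, in any order.
- door (a joint): angle of the box's door: 0 shut, grows as the free (-y, gland side) edge swings up and over towards +y, stop at 1.85. It starts shut or slightly ajar. Stiff friction hinge: it stays where it is left (4 to 7 N at the handle moves it). The panel reaches 200 from the hinge line, 10 thick, 270 long.
- door_hinge (a point): middle of the hinge line, which runs along the box's x axis at the top of its +y wall, 70 above the bench; the frame turns with the door (x along the hinge; with the door shut its axes are those of the box).
- door_handle (a point): middle of the door's handle: a round steel bar, diameter 10, 100 long between two legs, parallel to the hinge, standing 35 (to its centre) off the door's outer face, 165 from the hinge line and 45 above its plane (door shut: y -165, z +45 from the hinge), 35 from the free edge. The bar can turn between fingers that pinch it across.
- power_board: power board (may be absent): green circuit board 70 (x) by 104 (y) by 3, 240 g. Origin: centre of its underside, z up, components up. Holes of diameter 8 at x +-28, y +-45. In the middle a transformer: iron core 36 (x) by 30 (y) by 28 tall, to grip across x. On the -y edge a dark terminal strip 42 (x) by 9 (y) by 10 tall, strong enough to press on; the +y end is bare board.
- power_terminals (a point): top middle of the power board's screw-terminal strip, at x 0, y -46.5, z 13 in the board's frame.
- power_seat: power board's seat: plate on the box floor with 4 white barbed posts at x +-28, y +-45. Origin: centre of its underside; axes as the box's. Shoulders 14 up; round tips (5 diameter) 14 higher; a springy barb on each juts 6 outwards in y, 4.5 above the shoulder. A board set down rests 9 above the shoulders (holes centre from 2.5 off); 10 to 15 N beside a post (20 N mid-board for all) clicks it; 1.5 play then.
- relay_board: relay board (may be absent): green circuit board 70 (x) by 88 (y) by 3, 130 g. Origin: centre of its underside, z up, components up. Holes of diameter 8 at x +-28, y +-37. In the middle three black relays, together 28 (x) by 40 (y) by 18 tall, to grip across x. On the -y edge a dark terminal strip 42 (x) by 9 (y) by 10 tall, strong enough to press on; the +y end is bare board.
- relay_terminals (a point): top middle of the relay board's screw-terminal strip, at x 0, y -38.5, z 13 in the board's frame.
- relay_seat: relay board's seat: plate on the box floor with 4 white barbed posts at x +-28, y +-37. Origin: centre of its underside; axes as the box's. Shoulders 14 up; round tips (5 diameter) 14 higher; a springy barb on each juts 6 outwards in y, 4.5 above the shoulder. A board set down rests 9 above the shoulders (holes centre from 2.5 off); 10 to 15 N beside a post (20 N mid-board for all) clicks it; 1.5 play then.
- logic_board: logic board (may be absent): green circuit board 70 (x) by 72 (y) by 3, 110 g. Origin: centre of its underside, z up, components up. Holes of diameter 8 at x +-28, y +-29. In the middle a finned heat sink 24 by 24 by 22 tall, to grip across x. On the -y edge a dark terminal strip 42 (x) by 9 (y) by 10 tall, strong enough to press on; the +y end is bare board.
- logic_terminals (a point): top middle of the logic board's screw-terminal strip, at x 0, y -30.5, z 13 in the board's frame.
- logic_seat: logic board's seat: plate on the box floor with 4 white barbed posts at x +-28, y +-29. Origin: centre of its underside; axes as the box's. Shoulders 14 up; round tips (5 diameter) 14 higher; a springy barb on each juts 6 outwards in y, 4.5 above the shoulder. A board set down rests 9 above the shoulders (holes centre from 2.5 off); 10 to 15 N beside a post (20 N mid-board for all) clicks it; 1.5 play then.
- tape_measure: yellow tape measure, 62 by 60 by 34, right of the boards; loose bystander, to be left alone. Origin: centre of its underside (chisel, square: a point on its underside).
- screw_bin: open blue bin of screws, 160 by 105 by 65, on the left; loose bystander, to be left alone. Origin: centre of its underside (chisel, square: a point on its underside).
- glue: white glue bottle, diameter 60, 160 tall, left of the box; loose bystander, to be left alone. Origin: centre of its underside (chisel, square: a point on its underside).
- try_square: try square lying near the robot on the left, 200 by 140 by 18; loose bystander, to be left alone. Origin: centre of its underside (chisel, square: a point on its underside).
- chisel: chisel lying near the robot on the right, 260 long, 28 thick; loose bystander, to be left alone. Origin: centre of its underside (chisel, square: a point on its underside).
- offcut: pine offcut 45 by 110 by 45, beyond the boards; loose bystander, to be left alone. Origin: centre of its underside (chisel, square: a point on its underside).
Things that resemble listed ones, but are neither listed nor needed, are in the scene too. Leave any pink or purple look-alike of the relay_board alone.

How it is judged:
By the outcome, as a careful person would: the job done as asked, in the order asked, and still so for the second after the job is handed in, with the robot touching nothing.
Of power_board, relay_board, logic_board only 2 to 3 are there at a start; the rules pass over those that are not, and their reading is None.
At some moment in a run one of power_board, relay_board, logic_board may be knocked a few centimetres aside while the robot is not near it.
It also fails if it takes over 210 s, if anything falls off the work surface, if the arm or the gripper's body presses on something with over 40 N, if the wrist force passes 120 N, or if a joint passes its speed limit or range.

## Robot

A 6-joint arm with a two-finger parallel gripper is mounted at the origin on the work surface. World frame = base frame: x ahead of the robot, y to its left, z up, the work surface at z = 0. Lengths are in m, angles in rad, forces in N, time in s.
With the tool pointing down it reaches from about 0.375 to 0.9 m from the base axis. Payload 3.1 kg.
Tool frame: the origin (TCP) lies midway between the tips of the shut fingers; the grasp point (between the pads) lies 19 mm behind it (robot.grip_depth is the distance from the TCP to the grasp point, in m); z points along the fingers, y is the line along which they close (so a half turn about z gives the same grasp; the last joint's range is limited). The gripper opens to 87 mm and grips with 3 to 60 N. Pads are 19 mm wide; open, the fingers measure 117 mm over their backs; the gripper's body (75 mm by 190 mm) begins 51 mm behind the grasp point.
Start: joints at [-1.522, 0.527, 1.433, -0, 1.181, -0.178], TCP at [0.141, -0.609, 0.223] pointing down, gripper open.
Joint ranges: [-3.08, 3.08], [-0.75, 2.2], [0.22, 2.44], [-1.43, 4.57], [0, 2.65], [-2.85, 2.85]. Speed limits (rad/s): [2.79, 2.79, 3.14, 3.14, 3.14, 3.14].

## Interface

Orientations are given as a unit quaternion [x, y, z, w].
In Python, from station import robot, cams, finish_job gives the robot as it stands. The module is installed in compiled form; this text tells all that it offers.
- The arm moves only by the tool move_arm, never from a script. Its argument "targets" is a list that holds one entry, the list of rows, each a list of 7 numbers: the shift along the tool's x, y, z in mm, then the turn, a rotation vector about the tool's x, y, z in degrees, then the closure in counts, from 0 (fully open) to 255 (shut). A call has 1 to 8 rows; each row shifts and turns the commanded pose from where the row before left it, along the tool's axes as they then stand; what a row does not reach is not made up. A row lasts 1/10 s, in which the tool goes at most 50 mm and 8.59 degrees, less where a joint would pass 70% of its speed; a pose out of reach is approached as far as the arm can. A call is refused whole if a number of a shift passes 50 or a number of a turn 8.59, either way. A call with a gripper value outside its range is refused whole. The fingers move at their own pace and stop on an object; "squeeze" is the grip in N (left out, the last holds). Time passes only in rows, so rows that do not move let the fingers close. It gives the time, the measured TCP pose, the force, the opening and the grip force at its end, in the units of the state.
- robot.read_state(): the state, without advancing time (a new reading comes with each control period).
- cams.get_image(name): name is "scene" or "side" or "wrist"; returns the picture (384x512x3 uint8, blue, green, red); there is no depth.
- cams.get_calibration(name): a dict with "intrinsics" (3x3 intrinsics, pixels), "extrinsics" (4x4, takes a point from camera to world coordinates). Camera axes: x right, y down, z forward; pixel columns grow to the right and rows downward; lengths in m; the calibration is good to about 2 mm. A picture is of the moment at which its call begins: read the wrist's pose just before it. get_calibration takes no time and is no camera call; for the wrist camera it gives the pose at the moment of the call.
- finish_job(): hands the job in; it is judged then, once.
The state is a dict: "t": time; "joints": joint angles; "dq": joint speeds; "effort": joint torques, N m; "tool_pos": TCP position; "orientation": TCP orientation; "force": force on the tool from outside, world axes, zero at the start; "wrist_torque": the same for the moment, N m; "gripper_width": opening from 0.0 (shut) to 1.0 (fully open); "grip_force": force on a finger pad.
Only numpy, scipy, OpenCV 4.12 (cv2) and the standard library are available. Lean on these libraries where they do the work, as an engineer would, in place of code of your own. Each camera call takes 0.05 s, during which the arm holds its last target. There are 200 camera calls.

## Working session

There is one attempt and no reset: what is moved stays moved. The work goes in short steps, Python scripts to look and compute and a tool call to move; the robot and the scene stay as the last step left them, time stands still between calls to the robot, and variables do not carry over. Pictures are saved under pics/ and viewed, at most 14 in all, crops included, and the job is handed in when it is done.

Besides the shell and the picture viewer there is one more tool, called after ">>>" in YAML: its name, and indented under it one key for each argument. move_arm: Moves the arm, as the interface text tells. Its arguments: {"type":"object","properties":{"targets":{"type":"array","items":{"type":"array","items":{"type":"array","items":{"type":"number"}}}},"squeeze":{"type":"number"}},"required":["targets"]}

```bash
mkdir -p pics; cat > h.py <<'E'
import numpy as np, cv2
from station import robot, cams, finish_job
from scipy.spatial.transform import Rotation as R
def cal(n):
    c=cams.get_calibration(n); return np.array(c["intrinsics"]),np.array(c["extrinsics"])
def snap(n,f):
    c=cal(n); im=cams.get_image(n); cv2.imwrite(f"pics/{f}.png",im); np.savez(f"pics/{f}.npz",K=c[0],T=c[1]); return im
def load(f):
    d=np.load(f"pics/{f}.npz"); return d["K"],d["T"]
def ray(f,u,v,z):
    K,T=load(f); d=T[:3,:3]@np.linalg.solve(K,[u,v,1.]); o=T[:3,3]; return o+d*(z-o[2])/d[2]
def proj(f,P):
    K,T=load(f); p=np.linalg.inv(T)@np.append(P,1); q=K@p[:3]; return q[:2]/q[2]
def pose():
    s=robot.read_state(); return np.array(s["tool_pos"]),R.from_quat(s["orientation"]),s
E
python3 - <<'E'
from h import *
a=snap("scene","s0");b=snap("side","d0");c=snap("wrist","w0")
cv2.imwrite("pics/all0.png",np.hstack([cv2.resize(a,(400,300)),cv2.resize(b,(400,300))]))
p,r,s=pose();print(p,r.as_matrix().round(3),s["t"],s["gripper_width"])
for n in("s0","d0","w0"):print(load(n)[0].round(1).tolist(),load(n)[1].round(3).tolist())
E
```

```text
[ 0.14054535 -0.60840514  0.22178884] [[ 0.974  0.225 -0.   ]
 [ 0.225 -0.974  0.002]
 [ 0.    -0.002 -1.   ]] 0.15 0.9978583958250877
[[377.6, 0.0, 257.2], [0.0, 377.6, 187.9], [0.0, 0.0, 1.0]] [[0.466, 0.567, -0.679, 1.566], [0.885, -0.313, 0.346, -0.57], [-0.017, -0.762, -0.647, 1.075], [0.0, 0.0, 0.0, 1.0]]
[[466.3, 0.0, 257.3], [0.0, 466.3, 195.6], [0.0, 0.0, 1.0]] [[0.914, -0.259, 0.311, -0.078], [-0.405, -0.585, 0.703, -1.407], [-0.0, -0.768, -0.64, 1.322], [0.0, 0.0, 0.0, 1.0]]
[[305.5, 0.0, 252.3], [0.0, 305.5, 189.7], [0.0, 0.0, 1.0]] [[0.225, -0.938, -0.262, 0.212], [-0.974, -0.217, -0.06, -0.592], [-0.001, 0.269, -0.963, 0.384], [0.0, 0.0, 0.0, 1.0]]
```

View pics/s0.png

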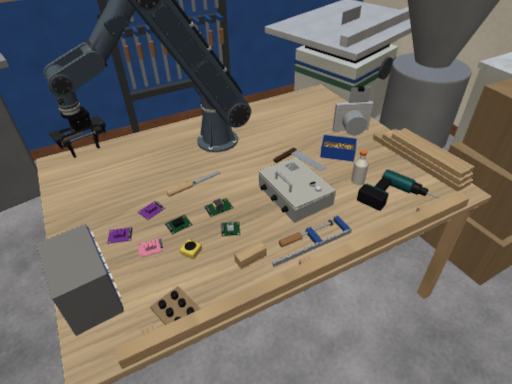

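View pics/d0.png

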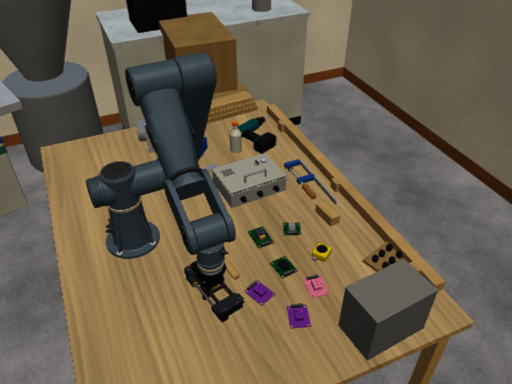

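The scene image shows the box at (297,188). There are green boards at (219,207), (230,229) and (179,224). The look-alikes are purple at (151,210) and (120,235) and pink at (151,247). I'll take one close crop to choose.

```bash
python3 - <<'E'
import cv2,numpy as np
a=cv2.imread("pics/s0.png");b=cv2.imread("pics/d0.png")
f=lambda i,x,y,w,h:cv2.resize(i[y:y+h,x:x+w],(400,300),interpolation=cv2.INTER_CUBIC)
t=np.hstack([f(a,150,185,100,75),f(a,247,145,100,75)]);u=np.hstack([f(b,235,210,100,75),f(b,200,140,100,75)])
cv2.imwrite("pics/c0.png",np.vstack([t,u]))
E
```

```text
(no output)
```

View pics/c0.png

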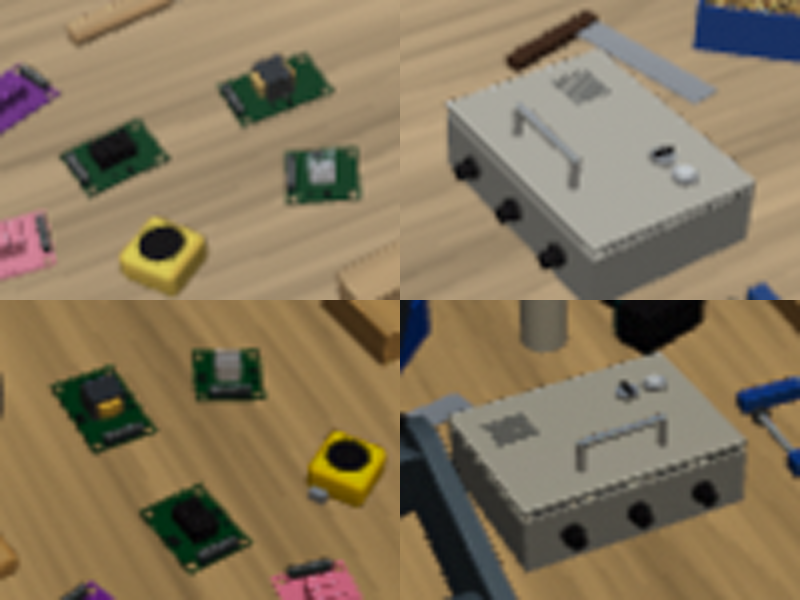

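```bash
cat > fit0.py <<'E'
from h import *
from scipy.optimize import least_squares
def S(l,ox,oy,cx,cy): return np.array([[ox+(x-cx)/4,oy+(y-cy)/4] for x,y in l])
def fit(P,obs,ang=False):
    def res(q):
        c,s=np.cos(q[2]),np.sin(q[2]);r=[]
        for X,u,v in zip(P,obs[0],obs[1]):
            X=np.array(X,float)
            if ang:
                y,z=X[1]-.1,X[2]-.07;a=q[3];X=np.array([X[0],.1+y*np.cos(a)+z*np.sin(a),.07-y*np.sin(a)+z*np.cos(a)])
            W=[q[0]+c*X[0]-s*X[1],q[1]+s*X[0]+c*X[1],X[2]]
            r+=[*(proj("s0",W)-u),*(proj("d0",W)-v)]
        return np.array(r)
    best=min((least_squares(res,[.6,-.3,t]+([0.02] if ang else [])) for t in (-2,-1,0,1,2,3)),key=lambda o:o.cost)
    return best.x,np.sqrt(2*best.cost/len(best.fun))
c=lambda a,b,z:[(-a,-b,z),(a,-b,z),(a,b,z),(-a,b,z)]
P=c(.135,.1,.08)+[(-.05,-.065,.115),(.05,-.065,.115)]
print("box",fit(P,[S([(450,103),(597,252),(752,183),(600,52),(517,106),(578,157)],247,145,400,0),S([(530,513),(745,440),(657,355),(452,418),(580,447),(663,420)],200,140,400,300)],True))
for n,b,s,d in [("power",.052,[(219,92),(242,125),(335,92),(307,53)],[(96,452),(157,430),(115,367),(52,383)]),
 ("relay",.044,[(62,155),(90,195),(170,157),(143,120)],[(188,572),(252,541),(199,485),(141,515)]),
 ("logic",.036,[(285,150),(287,204),(361,200),(357,147)],[(193,402),(266,400),(258,347),(192,349)])]:
    print(n,fit(c(.035,b,.003),[S(s,150,185,0,0),S(d,235,210,0,300)]))
E
python3 fit0.py
```

```text
box (array([0.55870958, 0.12264413, 0.06777111, 0.01914269]), np.float64(0.8866933757228487))
power (array([ 0.47415914, -0.19674403,  0.01493307]), np.float64(0.678589384403116))
relay (array([ 0.4858954 , -0.37460233,  0.12121417]), np.float64(0.8060344901025845))
logic (array([ 0.60757371, -0.204471  , -0.40333616]), np.float64(0.5134240983796933))
```

```bash
cat >> h.py <<'E'
BX=np.array([.5587,.1226]);BYAW=.0678
def box(x,y,z): c,s=np.cos(BYAW),np.sin(BYAW); return np.array([BX[0]+c*x-s*y,BX[1]+s*x+c*y,z])
def down(yaw,tilt=0): # tool x at yaw in world, z down, then tilt about tool x
    return R.from_euler("z",yaw)*R.from_euler("x",np.pi)*R.from_euler("x",tilt)
def to(P,yaw,tilt=0):
    p,r,s=pose();d=r.inv().apply(np.array(P)-p)*1000;w=(r.inv()*down(yaw,tilt)).as_rotvec(degrees=True)
    print("shift",d.round(1),"then turn",w.round(2),"| t",round(s["t"],2),"F",np.round(s["force"],1),"w",round(s["gripper_width"]*87,1)); return d,w
E
python3 -c "
from h import *
to(box(0,-.065,.2),BYAW)"
```

```text
shift [ 561.5 -554.    22.9] then turn [-0.1  -0.01  9.11] | t 0.15 F [ 0.6 -0.2  0.2] w 86.8
```

>>> move_arm:
  targets:
    - [[35,-34.6,1.4,0,0,0,100],[35,-34.6,1.4,0,0,0,100],[35,-34.6,1.4,0,0,0,100],[35,-34.6,1.4,0,0,0,100],[35,-34.6,1.4,0,0,0,100],[35,-34.6,1.4,0,0,0,100],[35,-34.6,1.4,0,0,0,100],[35,-34.6,1.4,0,0,0,100]]

```text
t: 0.95
tool_pos: [0.3518, -0.2745, 0.2113]
orientation: [0.994, 0.113, 0.0, 0.0]
force: [0.9, -0.4, -0.2]
gripper_width: 0.608
grip_force: 0.0
```

>>> move_arm:
  targets:
    - [[35,-34.6,1.4,0,0,0,100],[35,-34.6,1.4,0,0,0,100],[35,-34.6,1.4,0,0,0,100],[35,-34.6,1.4,0,0,0,100],[35,-34.6,1.4,0,0,0,100],[35,-34.6,1.4,0,0,4.6,100],[0,0,0,0,0,4.5,100],[0,0,0,0,0,0,100]]

```text
t: 1.75
tool_pos: [0.5093, -0.0252, 0.2026]
orientation: [0.999, 0.036, -0.0, -0.0]
force: [0.1, -0.5, -0.7]
gripper_width: 0.606
grip_force: 0.0
```

```bash
python3 -c "
from h import *
to(box(0,-.065,.2),BYAW)
im=snap('wrist','w1')
P=[box(a,-.065,.115) for a in(-.05,0,.05)]+[box(.135*i,.1*j,.08) for i,j in((-1,-1),(1,-1))]
print([proj('w1',p).round(0).tolist() for p in P])
"
```

```text
shift [ 59.6 -78.8   2.5] then turn [-0.    0.04  0.23] | t 1.75 F [ 0.1 -0.5 -0.7] w 52.8
[[159.0, 182.0], [154.0, 122.0], [148.0, 54.0], [209.0, 254.0], [198.0, -55.0]]
```

View pics/w1.png

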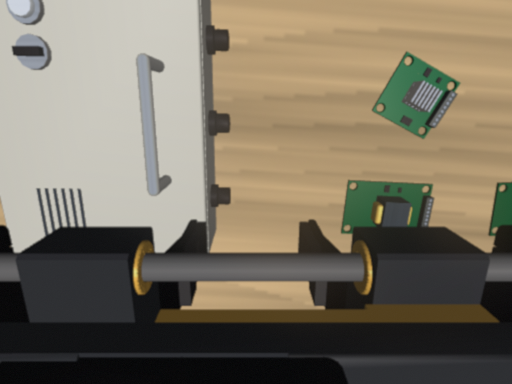

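The wrist image shows the handle bar from (153,189) to (144,58). The power board is at (388,210) and the logic board at (417,97).

```bash
python3 -c "
from h import *
a=ray('w1',153,187,.117);b=ray('w1',144,60,.117);m=(a+b)/2
print(a,b,m,np.arctan2(*(b-a)[1::-1]))
print('box door free edge', [proj('w1',box(.0,-.1,.08)).round(),proj('w1',box(.0,-.1,.07)).round()])
to([m[0],m[1],.2],.068)"
```

```text
[0.50924633 0.05855074 0.117     ] [0.60820898 0.06375137 0.117     ] [0.55872765 0.06115106 0.117     ] 0.05250319608361173
box door free edge [array([204., 120.]), array([206., 119.])]
shift [ 56.  -83.5   2.5] then turn [-0.    0.06  0.18] | t 1.8 F [-0.5 -0.3 -0.6] w 52.5
```

>>> move_arm:
  targets:
    - [[28,-41.5,0,0,0,0.7,100],[28,-42,2,0,0,0,100],[0,0,35,0,0,0,100],[0,0,35,0,0,0,100],[0,0,32,0,0,0,100],[0,0,0,0,0,0,255],[0,0,0,0,0,0,255],[0,0,0,0,0,0,255]]
  squeeze: 25

```text
t: 2.6
tool_pos: [0.5609, 0.0586, 0.1007]
orientation: [1.0, 0.027, 0.002, 0.0]
force: [-0.1, -0.5, 0.0]
gripper_width: 0.419
grip_force: 0.0
```

```bash
python3 -c "
from h import *
to([.5587,.0612,.098],.058)"
```

```text
shift [-2.  -2.7  2.7] then turn [ 0.03 -0.18 -0.18] | t 2.6 F [-0.1 -0.5  0. ] w 36.5
```

>>> move_arm:
  targets:
    - [[0,-2,0,0,0,0,255],[0,0,0,0,0,0,255],[0,0,0,0,0,0,255],[0,0,0,0,0,0,255],[0,0,0,0,0,0,255]]

```text
t: 3.1
tool_pos: [0.56, 0.0605, 0.0996]
orientation: [1.0, 0.028, 0.001, 0.001]
force: [-0.8, -5.4, 2.3]
gripper_width: 0.105
grip_force: 25.0
```

```bash
cat > door.py <<'E'
from h import *
# rows for door motion: grasp point circles hinge; tool tilt 'k' share; keep commanded deltas in tool frame
def rows(th0,th1,n,k=.3,yaw=.055):
    h=lambda t: np.array([0,-.165*np.cos(t)+.045*np.sin(t),.165*np.sin(t)+.045*np.cos(t)])*1000
    Rb=R.from_euler("z",yaw)
    def tcp(t): 
        r=R.from_euler("x",np.pi)*R.from_euler("x",-k*t); return h(t)+r.apply([0,0,19]),r
    out=[]
    ts=np.linspace(th0,th1,n+1)
    for a,b in zip(ts,ts[1:]):
        (p,r),(q,_)=tcp(a),tcp(b); out.append([0,*r.inv().apply(q-p)[1:].round(0),np.degrees(-k*(b-a)).round(1),0,0])
    return out
if __name__=="__main__":
    import sys; a=sys.argv
    for r in rows(float(a[1]),float(a[2]),int(a[3])): print(*r)
E
python3 -c "
from h import *
p,r,s=pose();print(p,s['gripper_width'],s['grip_force'],s['force'])"
python3 door.py 0.02 1.83 20
```

```text
[0.55995337 0.0605147  0.09959572] 0.1048581529408823 24.986029509454966 [-0.79187351 -5.42458396  2.26699632]
0 -4.0 -15.0 -1.6 0 0
0 -5.0 -14.0 -1.6 0 0
0 -6.0 -14.0 -1.6 0 0
0 -7.0 -13.0 -1.6 0 0
0 -8.0 -13.0 -1.6 0 0
0 -9.0 -12.0 -1.6 0 0
0 -10.0 -12.0 -1.6 0 0
0 -10.0 -11.0 -1.6 0 0
0 -11.0 -10.0 -1.6 0 0
0 -12.0 -10.0 -1.6 0 0
0 -12.0 -9.0 -1.6 0 0
0 -13.0 -8.0 -1.6 0 0
0 -13.0 -7.0 -1.6 0 0
0 -14.0 -6.0 -1.6 0 0
0 -14.0 -5.0 -1.6 0 0
0 -14.0 -5.0 -1.6 0 0
0 -15.0 -4.0 -1.6 0 0
0 -15.0 -3.0 -1.6 0 0
0 -15.0 -2.0 -1.6 0 0
0 -15.0 -1.0 -1.6 0 0
```

>>> move_arm:
  targets:
    - [[0,-4,-15,-1.6,0,0,255],[0,-5,-14,-1.6,0,0,255],[0,-6,-14,-1.6,0,0,255],[0,-7,-13,-1.6,0,0,255],[0,-8,-13,-1.6,0,0,255],[0,-9,-12,-1.6,0,0,255]]

```text
t: 3.7
tool_pos: [0.5571, 0.104, 0.1766]
orientation: [0.996, 0.028, 0.002, 0.086]
force: [1.8, -7.3, -3.6]
gripper_width: 0.105
grip_force: 25.0
```

>>> move_arm:
  targets:
    - [[0,-10,-12,-1.6,0,0,255],[0,-10,-11,-1.6,0,0,255],[0,-11,-10,-1.6,0,0,255],[0,-12,-10,-1.6,0,0,255],[0,-12,-9,-1.6,0,0,255],[0,-13,-8,-1.6,0,0,255],[0,-13,-7,-1.6,0,0,255]]

```text
t: 4.4
tool_pos: [0.5514, 0.1967, 0.2241]
orientation: [0.982, 0.027, 0.005, 0.185]
force: [-1.8, -8.2, 11.3]
gripper_width: 0.104
grip_force: 25.0
```

```bash
python3 -c "
from h import *
from door import *
p,r,s=pose();g=p-r.apply([0,0,.019]);print(p,g,s['gripper_width'],s['grip_force'],s['force'])
print('expected', (R.from_euler('z',.055).apply([0,.165*(np.cos(.02)-np.cos(1.2))+.045*(np.sin(1.2)-np.sin(.02)),0])+[.56,.0605,0]).round(4), .07+.165*np.sin(1.2)+.045*np.cos(1.2))"
```

```text
[0.55144336 0.19667186 0.22409623] [0.55107457 0.20358564 0.24178984] 0.1043492858696529 24.984416663646698 [-1.79306458 -8.20423282 11.29621388]
expected [0.552  0.2065 0.    ] 0.24009254813604264
```

>>> move_arm:
  targets:
    - [[0,-14,-6,-1.6,0,0,255],[0,-14,-5,-1.6,0,0,255],[0,-14,-5,-1.6,0,0,255],[0,-15,-4,-1.6,0,0,255],[0,-15,-3,-1.6,0,0,255],[0,-15,-2,-1.6,0,0,255],[0,-12,-1,-1.6,0,0,255],[0,0,0,0,0,0,255]]

```text
t: 5.2
tool_pos: [0.5456, 0.3022, 0.2016]
orientation: [0.961, 0.028, 0.008, 0.275]
force: [-1.2, 3.7, 3.1]
gripper_width: 0.101
grip_force: 25.0
```

```bash
python3 -c "
from h import *
p,r,s=pose();g=p-r.apply([0,0,.019]);print(p,g,s['gripper_width'],s['grip_force'],s['force'])
from scipy.optimize import least_squares
y0,z0=.0605,.1186
a=np.arctan2(g[2]-.07,.0605+.165-g[1]);print('theta',a-np.arctan2(.045,.165))"
```

```text
[0.54555897 0.30215912 0.20155294] [0.544975   0.312192   0.21767746] 0.10132026379759657 25.00425159931183 [-1.17395689  3.72774288  3.11470182]
theta 1.835376987079111
```

>>> move_arm:
  targets:
    - [[0,0,0,0,0,0,185],[0,0,0,0,0,0,185],[0,0,-30,0,0,0,185],[0,0,-40,0,0,0,185],[0,0,-45,0,0,0,185],[0,0,-20,0,0,0,185],[0,0,0,7.8,0,0,185],[0,0,0,7.8,0,0,185]]

```text
t: 6.0
tool_pos: [0.542, 0.3723, 0.3164]
orientation: [0.99, 0.028, 0.004, 0.14]
force: [0.9, -0.6, -0.1]
gripper_width: 0.271
grip_force: 0.0
```

>>> move_arm:
  targets:
    - [[0,0,0,7.8,0,0,185],[0,0,0,7.8,0,0,185],[0,48,0,0,0,0,90],[0,48,0,0,0,0,90],[0,48,0,0,0,0,90],[0,48,0,0,0,0,90],[0,48,0,0,0,0,90],[0,48,0,0,0,0,90]]

```text
t: 6.8
tool_pos: [0.5574, 0.0809, 0.3204]
orientation: [1.0, 0.027, -0.0, 0.007]
force: [0.1, 0.1, 0.2]
gripper_width: 0.635
grip_force: 0.0
```

```bash
python3 -c "
from h import *
to(box(0,0,.3),.055)
p,r,s=pose();print(p)
snap('wrist','w2')"
```

```text
shift [  3.6 -41.9  19.8] then turn [ 0.79  0.04 -0.02] | t 6.8 F [0.1 0.1 0.2] w 55.3
[0.55736674 0.08086887 0.32038456]
```

View pics/w2.png

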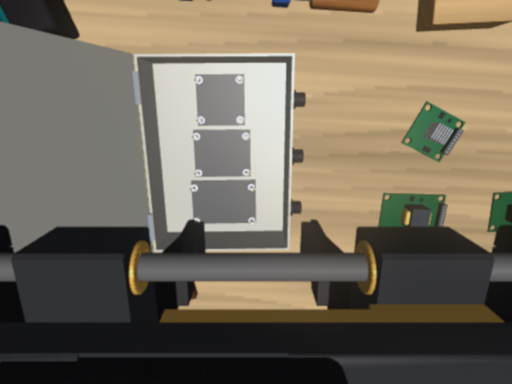

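The door is wide open. The three seats run logic (218,100), relay (222,153), power (223,205) from far to near. I'll measure the posts precisely.

```bash
python3 - <<'E'
import cv2
a=cv2.imread("pics/w2.png")[60:240,140:300]
cv2.imwrite("pics/c2.png",cv2.resize(a,None,fx=3.3,fy=3.3,interpolation=cv2.INTER_CUBIC))
E
```

```text
(no output)
```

View pics/c2.png

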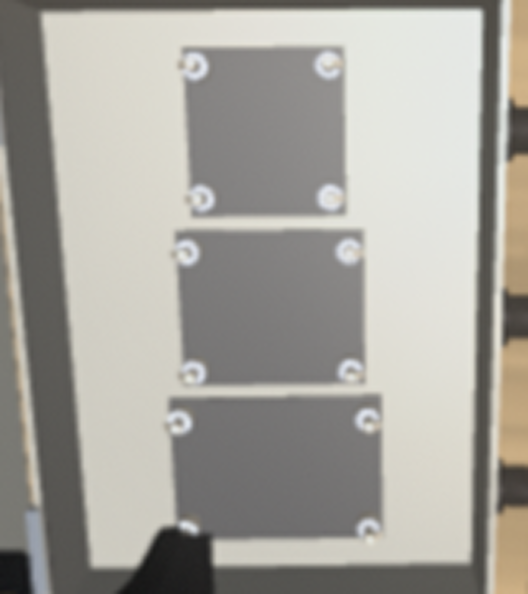

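```bash
python3 - <<'E'
from h import *
L=[(195,66),(329,65),(201,198),(330,197)];M=[(187,252),(349,251),(192,373),(350,371)];B=[(178,422),(368,420),(369,530)]
for n,l in(("logic",L),("relay",M),("power",B)):
    W=np.array([ray('w2',140+x/3.3,60+y/3.3,.018)[:2] for x,y in l])
    c=W.mean(0) if len(l)==4 else (W[0]+W[2])/2
    d=W[1]-W[0]; print(n,c.round(4),"span y",np.linalg.norm(d).round(4),"x",np.linalg.norm(W[-1]-W[1]).round(4),"yaw",np.arctan2(d[0],-d[1]).round(3))
    if n=="logic":a=c
v=a-c;print("yaw row",np.arctan2(v[1],v[0]),np.linalg.norm(v))
E
```

```text
logic [0.6335 0.1278] span y 0.0581 x 0.056 yaw 0.063
relay [0.5535 0.1231] span y 0.0737 x 0.056 yaw 0.059
power [0.4736 0.1182] span y 0.0906 x 0.0562 yaw 0.062
yaw row 0.06021918005293071 0.16014574355310043
```

>>> move_arm:
  targets:
    - [[-11,44,2,0,0,0,90],[-11,44,2,0,0,0,90],[-11,44,2,0,0,0,90],[-11,44,2,0,0,0,90],[-11,44,2,0,0,0,90],[-11,44,2,0,0,0,90],[-11,44,2,0,0,0,90],[-11,30,2,0,0,0,90]]

```text
t: 7.65
tool_pos: [0.488, -0.2623, 0.309]
orientation: [1.0, 0.026, 0.0, 0.007]
force: [-0.3, -0.9, -0.4]
gripper_width: 0.644
grip_force: 0.0
```

>>> move_arm:
  targets:
    - [[0,0,0,0.8,0,0,90],[0,0,0,0,0,0,90]]

```text
t: 7.85
tool_pos: [0.4884, -0.2598, 0.3088]
orientation: [1.0, 0.026, -0.0, -0.001]
force: [-0.3, 0.1, -0.1]
gripper_width: 0.644
grip_force: 0.0
```

```bash
python3 -c "
from h import *
to([.47,-.27,.3],.0605)
im=snap('wrist','w3')
cv2.imwrite('pics/w3b.png',cv2.resize(im[0:230,60:460],(800,460),interpolation=cv2.INTER_CUBIC))"
```

```text
shift [-18.9   9.2   8.8] then turn [-0.1   0.03 -0.44] | t 7.85 F [-0.3  0.1 -0.1] w 56.0
```

View pics/w3b.png

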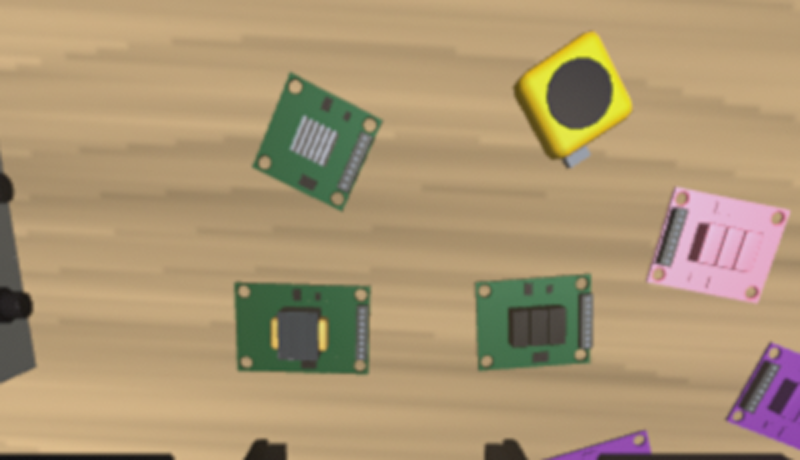

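```bash
cat > brd.py <<'E'
from h import *
def board(f,l,s,ox,oy,z=.003): # holes order (+x+y),(+x-y),(-x+y),(-x-y)
    W=np.array([ray(f,ox+x/s,oy+y/s,z)[:2] for x,y in l]);c=W.mean(0)
    dx=W[0]+W[1]-W[2]-W[3]; dy=W[0]+W[2]-W[1]-W[3]
    yx=np.arctan2(dx[1],dx[0]);yy=np.arctan2(-dy[0],dy[1]); yaw=(abs(np.hypot(*dx))*yx+np.hypot(*dy)*yy)/(np.hypot(*dx)+np.hypot(*dy))
    print("c",c.round(4),"yaw",yaw.round(4),(yx-yy).round(3),"span",(np.hypot(*dx)/2).round(4),(np.hypot(*dy)/2).round(4)); return c,yaw
E
python3 - <<'E'
from brd import *
for l in ([(295,86),(370,125),(265,162),(338,199)],[(484,291),(582,284),(486,361),(581,355)],[(244,291),(361,294),(246,362),(359,365)]):
    c,y=board("w3",l,2,60,0); to([*c,.1],y)
E
```

```text
c [ 0.6034 -0.2049] yaw -0.3946 0.014 span 0.0558 0.0583
shift [117.5 -47.3 208.9] then turn [-0.07  0.05 25.73] | t 7.9 F [ 0.1  1.  -0.2] w 56.2
c [ 0.4816 -0.3753] yaw 0.1229 0.004 span 0.0555 0.0747
shift [-13.3 116.2 208.7] then turn [-0.08  0.03 -3.92] | t 7.9 F [ 0.1  1.  -0.2] w 56.2
c [ 0.468  -0.1967] yaw 0.0226 -0.01 span 0.0561 0.0894
shift [-17.2 -62.9 209. ] then turn [-0.08  0.03  1.83] | t 7.9 F [ 0.1  1.  -0.2] w 56.2
```

>>> move_arm:
  targets:
    - [[39,-15.8,40,0,0,0,80],[39,-15.8,40,0,0,0,80],[39.5,-15.7,40,0,0,0,80],[0,0,0,0,0,-8.5,80],[0,0,0,0,0,-8.5,80],[0,0,0,0,0,-8.5,80],[0,0,0,0,0,-8.5,80],[0,0,0,0,0,-8.5,80]]

```text
t: 8.7
tool_pos: [0.588, -0.2106, 0.206]
orientation: [0.92, 0.392, -0.0, -0.0]
force: [-0.3, -0.3, 0.4]
gripper_width: 0.682
grip_force: 0.0
```

>>> move_arm:
  targets:
    - [[0,0,0,0,0,-8.5,80],[0,0,0,0,0,-8.5,80],[0,0,0,0,0,-4.8,80],[0,0,0,0,0,0,80]]

```text
t: 9.1
tool_pos: [0.5879, -0.2109, 0.2062]
orientation: [0.831, 0.556, 0.0, -0.0]
force: [-0.0, 0.0, 0.4]
gripper_width: 0.684
grip_force: 0.0
```

```bash
python3 -c "
from h import *
to([.6034,-.2049,.007],-.3946+np.pi/2)
im=snap('wrist','w4')"
```

```text
shift [ 11.4  12.1 199.2] then turn [-0.02 -0.02  0.22] | t 9.1 F [-0.   0.   0.4] w 59.5
```

View pics/w4.png

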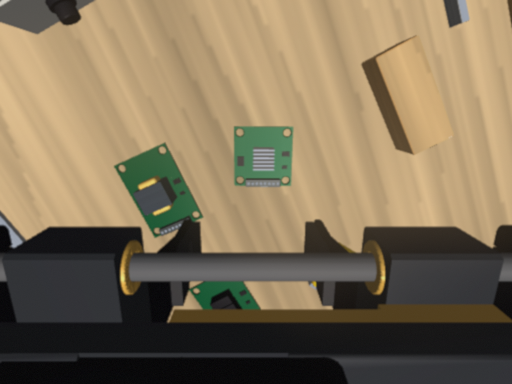

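The logic board is at (263,156), squarely aligned with the fingers. I'll refine its position from this view.

```bash
python3 -c "
from brd import *
c,y=board('w4',[(287.5,132),(288,180.5),(239.5,132),(240,180.5)],1,0,0)
to([*c,.007],y+np.pi/2)"
```

```text
c [ 0.6049 -0.2046] yaw -0.3806 -0.021 span 0.0579 0.059
shift [ 12.5  13.1 199.2] then turn [-0.01 -0.02 -0.69] | t 9.15 F [ 0.1  0.3 -0.8] w 59.9
```

>>> move_arm:
  targets:
    - [[12,12.6,0,0,0,0,80],[0,0,35,0,0,0,80],[0,0,35,0,0,0,80],[0,0,35,0,0,0,80],[0,0,35,0,0,0,80],[0,0,25,0,0,0,80],[0,0,20,0,0,0,80],[0,0,8,0,0,0,80]]

```text
t: 9.95
tool_pos: [0.6028, -0.2052, 0.0108]
orientation: [0.832, 0.555, -0.001, -0.002]
force: [0.6, 0.2, 0.4]
gripper_width: 0.685
grip_force: 0.0
```

```bash
python3 -c "
from h import *
to([.6041,-.2048,.007],-.388+np.pi/2)"
```

```text
shift [0.8 1.1 3.8] then turn [-0.24 -0.03 -0.31] | t 9.95 F [0.6 0.2 0.4] w 59.6
```

>>> move_arm:
  targets:
    - [[0.5,1,3,0,0,0,80],[0,0,0,0,0,0,255],[0,0,0,0,0,0,255],[0,0,0,0,0,0,255],[0,0,0,0,0,0,255],[0,0,0,0,0,0,255],[0,0,0,0,0,0,255],[0,0,0,0,0,0,255]]
  squeeze: 35

```text
t: 10.75
tool_pos: [0.605, -0.2067, 0.0105]
orientation: [0.832, 0.556, -0.0, -0.0]
force: [-0.8, 1.1, 2.5]
gripper_width: 0.269
grip_force: 35.0
```

>>> move_arm:
  targets:
    - [[0,0,0,0,0,0,255],[0,0,-10,0,0,0,255],[0,0,-40,0,0,0,255],[0,0,-40,0,0,0,255],[0,0,-40,0,0,0,255],[0,0,-40,0,0,0,255],[0,0,0,0,0,0,255]]

```text
t: 11.45
tool_pos: [0.6091, -0.2086, 0.187]
orientation: [0.831, 0.556, 0.003, 0.006]
force: [1.0, -1.3, -0.6]
gripper_width: 0.273
grip_force: 35.0
```

```bash
python3 -c "
from h import *
to([.6335,.1278,.16],.0605+np.pi/2)
print(robot.read_state()['grip_force'])
im=snap('wrist','w5')
cv2.imwrite('pics/w5b.png',cv2.resize(im[100:250,150:370],(660,450),interpolation=cv2.INTER_CUBIC))"
```

```text
shift [ 320.2 -106.6   25.1] then turn [  0.77   0.26 -25.96] | t 11.45 F [ 1.  -1.3 -0.6] w 23.8
34.999648332595825
```

View pics/w5b.png

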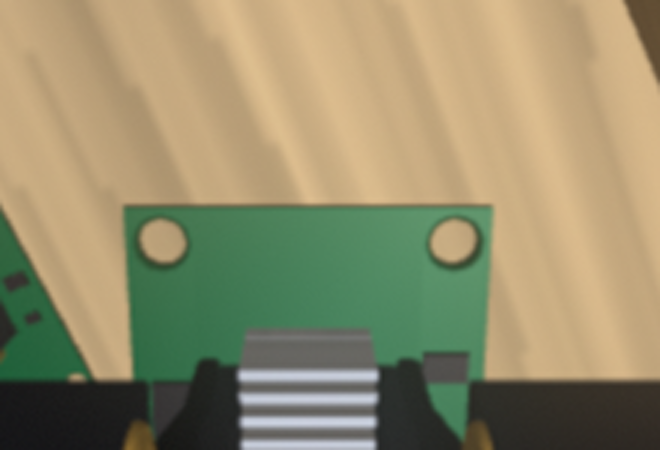

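The board is held level, with its +y holes at (204.3,180.7) and (301,180.7) in the full image. Next I work out the offset within the grip and the move to the seat.

```bash
cat > held.py <<'E'
from h import *
def held(f,pl,pr,hy,dz):
    """two +y-end holes (left=-x board, right=+x board) -> board centre & yaw in tool frame (m, rad)"""
    p,r,s=pose();K,T=load(f);o=r.inv().apply(T[:3,3]-p);W=[]
    for u in(pl,pr):
        d=r.inv().apply(T[:3,:3]@np.linalg.solve(K,[*u,1.])); W.append((o+d*(dz-o[2])/d[2]))
    v=W[1]-W[0]; a=np.arctan2(-v[0],v[1])   # board +x along tool +y
    m=(W[0]+W[1])/2; c=m[:2]-hy*np.array([np.cos(a),np.sin(a)])
    print("span",np.linalg.norm(v).round(4),"ang",a.round(4),"centre in tool",c.round(4)); return c,a
def place(c,a,S,yaw=.0605):
    # tool yaw so that board yaw matches; tool rot = down(yt): board +y world yaw = yaw+90 ; tool angle a (about tool z, down)
    yt=yaw+np.pi/2+a; t=np.array([*S,0])-down(yt).apply([*c,0]); return t[:2],yt
E
python3 - <<'E'
from held import *
for dz in(.005,.0075,.010): c,a=held("w5",(204.3,180.7),(301,180.7),.029,dz)
c,a=held("w5",(204.3,180.7),(301,180.7),.029,.0075)
t,y=place(c,a,[.6335,.1278]);print(t,y);to([*t,.16],y)
E
```

```text
span 0.0556 ang 0.0018 centre in tool [0.002  0.0016]
span 0.0565 ang 0.0018 centre in tool [0.0014 0.0017]
span 0.0573 ang 0.0018 centre in tool [0.0007 0.0017]
span 0.0565 ang 0.0018 centre in tool [0.0014 0.0017]
[0.63192251 0.12633309] 1.633105489537194
shift [ 318.1 -105.2   22.7] then turn [  0.44   0.15 -26.07] | t 11.5 F [-1.   0.8 -1.1] w 23.6
```

>>> move_arm:
  targets:
    - [[40,-13.2,3,0,0,0,255],[40,-13.2,3,0,0,0,255],[40,-13.2,3,0,0,0,255],[40,-13.2,3,0,0,0,255],[40,-13.2,3,0,0,0,255],[40,-13.2,3,0,0,0,255],[40,-13.2,3,0,0,0,255],[38,-13,2,0,0,0,255]]

```text
t: 12.3
tool_pos: [0.6278, 0.1293, 0.1545]
orientation: [0.831, 0.556, -0.002, -0.001]
force: [0.9, -0.2, -0.9]
gripper_width: 0.27
grip_force: 35.0
```

>>> move_arm:
  targets:
    - [[0,0,0,0.2,0,-8.5,255],[0,0,0,0,0,-8.5,255],[0,0,0,0,0,-8.5,255],[0,0,0,0,0,-0.5,255],[0,0,0,0,0,0,255],[0,0,0,0,0,0,255],[0,0,0,0,0,0,255]]

```text
t: 13.0
tool_pos: [0.6293, 0.1273, 0.1567]
orientation: [0.686, 0.728, -0.001, -0.002]
force: [-0.4, -1.0, -1.2]
gripper_width: 0.272
grip_force: 35.0
```

```bash
sed -i 's/im=cams.get_image(n); /p,r,_=pose(); im=cams.get_image(n); /; s/K=c\[0\],T=c\[1\])/K=c[0],T=c[1],p=p,q=r.as_quat())/' h.py; sed -i 's/p,r,s=pose();K,T=load(f)/d=np.load(f"pics\/{f}.npz");p=d["p"];r=R.from_quat(d["q"]);K,T=load(f)/' held.py
cat > holes.py <<'E'
from held import *
def find(im,x0=150,x1=370,y0=120,y1=230):
    """hole-like non-green blobs inside the green board, by enclosed contours"""
    h=cv2.cvtColor(im,cv2.COLOR_BGR2HSV);m=cv2.inRange(h,(40,60,30),(90,255,255));m2=np.zeros_like(m);m2[y0:y1,x0:x1]=m[y0:y1,x0:x1]
    cs,hi=cv2.findContours(m2,cv2.RETR_CCOMP,cv2.CHAIN_APPROX_NONE);o=[]
    for c,k in zip(cs,hi[0]):
        if k[3]>=0 and 60<cv2.contourArea(c)<600:
            (x,y),(a,b),_=cv2.fitEllipse(c)
            o.append((round(x,1),round(y,1),round(a,1),round(b,1)))
    return o
E
python3 - <<'E'
from holes import *
im=snap("wrist","w6");print(find(im));print(find(cv2.imread("pics/w5.png")))
p,r,s=pose();print(p,r.as_euler('xyz').round(4));to([.6335,.1278,.16],.0605+np.pi/2)
cv2.imwrite('pics/w6b.png',cv2.resize(im[60:250,150:370],(660,570),interpolation=cv2.INTER_CUBIC))
E
```

```text
[(203.6, 180.1, 16.1, 17.8), (300.7, 180.1, 17.1, 18.2)]
[(300.9, 180.0, 16.2, 17.6), (203.6, 180.0, 16.0, 17.7)]
[0.62940725 0.12729052 0.15685523] [-3.1381e+00 -1.4000e-03  1.6305e+00]
shift [ 0.3  4.1 -3.2] then turn [-0.2  -0.08 -0.05] | t 13.05 F [ 0.  -0.3 -0.8] w 23.9
```

View pics/w6b.png

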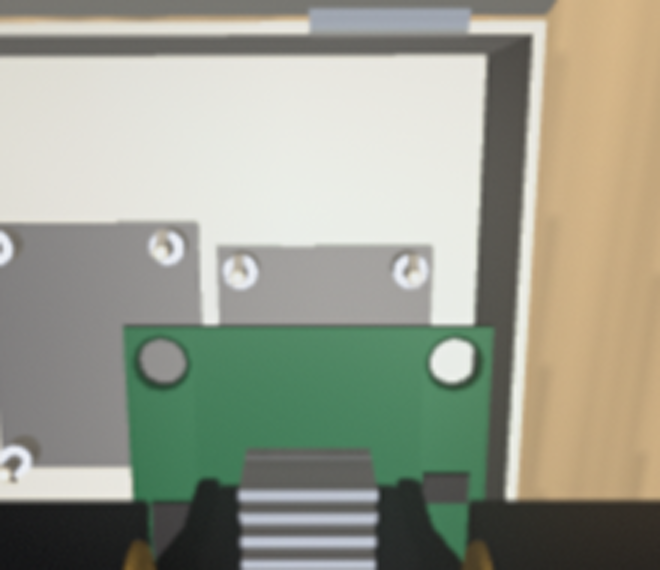

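The view shows the held board's holes at (203.6,180.1) and (300.7,180.1). The logic seat's +y posts are at (229.7,150.3) and (286.7,150).

```bash
cat >> held.py <<'E'
def seat(f,pl,pr,hy,z=.018,yaw=.0605):
    W=[ray(f,*u,z)[:2] for u in(pl,pr)];v=W[1]-W[0];m=(W[0]+W[1])/2
    c=m-hy*np.array([-np.sin(yaw),np.cos(yaw)]);print("seat",c.round(4),"span",np.linalg.norm(v).round(4),"yaw",np.arctan2(v[1],v[0]).round(4));return c
E
python3 - <<'E'
from held import *
c,a=held("w6",(203.6,180.1),(300.7,180.1),.029,.0075)
S=seat("w6",(229.7,150.3),(286.7,150),.029)
t,y=place(c,a,S);to([*t,.16],y);t,y=place(c,a,[.6335,.1278]);to([*t,.16],y)
E
```

```text
span 0.0556 ang 0.0003 centre in tool [ 0.003  -0.0009]
seat [0.6339 0.1287] span 0.0563 yaw 0.0651
shift [-1.9  5.4 -3.2] then turn [-0.2  -0.08 -0.06] | t 13.05 F [ 0.  -0.3 -0.8] w 23.9
shift [-2.8  5.  -3.2] then turn [-0.2  -0.08 -0.06] | t 13.05 F [ 0.  -0.3 -0.8] w 23.9
```

>>> move_arm:
  targets:
    - [[-2,5.2,0,0,0,0,255],[0,0,30,0,0,0,255],[0,0,30,0,0,0,255],[0,0,25,0,0,0,255],[0,0,14,0,0,0,255],[0,0,0,0,0,0,255],[0,0,0,0,0,0,255]]

```text
t: 13.75
tool_pos: [0.6353, 0.1259, 0.0586]
orientation: [0.685, 0.728, -0.0, -0.001]
force: [0.2, -0.1, -1.5]
gripper_width: 0.268
grip_force: 35.0
```

```bash
python3 - <<'E'
from holes import *
im=snap("wrist","w7");p,r,s=pose();print(p,s['force'],find(im))
cv2.imwrite('pics/w7b.png',cv2.resize(im[140:230,150:370],(770,315),interpolation=cv2.INTER_CUBIC))
E
```

```text
[0.63578941 0.12588786 0.05926057] [ 0.33746186  0.09572948 -1.12454553] [(300.9, 180.1, 16.5, 18.4), (203.6, 180.0, 16.4, 18.0)]
```

View pics/w7b.png

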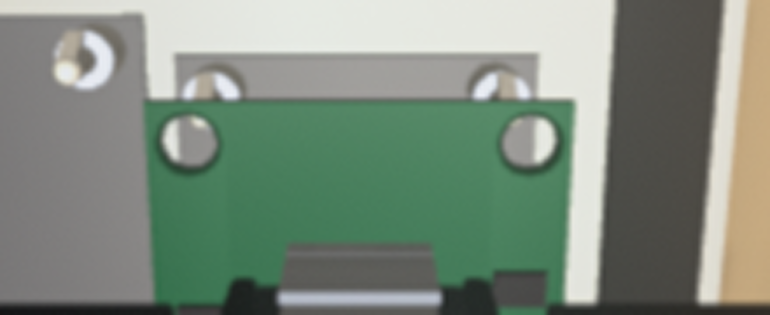

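The posts sit symmetrically under the board. The left tip shows in the left hole at about (207,175). I'll compute the correction numerically.

```bash
python3 - <<'E'
from held import *
for f in("w6","w7"):
  c,a=held(f,(203.6,180.1),(300.8,180.1),.029,.0085)
S=np.array([.6339,.1287])
for l in ((-.028,.029),(.028,.029)):
    q=S+R.from_euler("z",.0605).as_matrix()[:2,:2]@l
    print("shoulder px",proj("w7",[*q,.018]),"tip",proj("w7",[*q,.032]))
print("obs shoulder",150+215/3.5,140+90/3.5,150+497/3.5)
t,y=place(c,a,S);to([*t,.05],y)
E
```

```text
span 0.056 ang 0.0003 centre in tool [ 0.0028 -0.0009]
span 0.056 ang 0.0003 centre in tool [ 0.0028 -0.0008]
shoulder px [210.37992898 168.50908381] tip [207.4373116  173.00024861]
shoulder px [293.06277475 168.54797267] tip [295.88238124 173.04298689]
obs shoulder 211.42857142857144 165.71428571428572 292.0
shift [ 0.1 -0.9  9.3] then turn [-0.03 -0.07  0.  ] | t 13.8 F [ 0.3  0.1 -1.1] w 23.4
```

>>> move_arm:
  targets:
    - [[0,-0.8,8,0,0,0,255],[0,0,8,0,0,0,255],[0,0,4,0,0,0,255],[0,0,3,0,0,0,255],[0,0,0,0,0,0,255]]
  squeeze: 50

```text
t: 14.3
tool_pos: [0.6337, 0.126, 0.0355]
orientation: [0.685, 0.728, -0.001, -0.002]
force: [-1.3, -0.2, 2.0]
gripper_width: 0.267
grip_force: 50.0
```

>>> move_arm:
  targets:
    - [[0,0,3,0,0,0,255],[0,0,3,0,0,0,255],[0,0,0,0,0,0,255]]

```text
t: 14.6
tool_pos: [0.6336, 0.1259, 0.029]
orientation: [0.685, 0.728, -0.001, -0.001]
force: [0.4, 0.3, -0.8]
gripper_width: 0.272
grip_force: 50.0
```

>>> move_arm:
  targets:
    - [[0,0,2,0,0,0,255],[0,0,0,0,0,0,255]]

```text
t: 14.8
tool_pos: [0.6336, 0.1259, 0.0284]
orientation: [0.685, 0.728, -0.001, -0.001]
force: [-2.8, -0.3, 8.5]
gripper_width: 0.268
grip_force: 50.0
```

>>> move_arm:
  targets:
    - [[0,0,2,0,0,0,255],[0,0,0,0,0,0,255]]

```text
t: 15.0
tool_pos: [0.6336, 0.1259, 0.0283]
orientation: [0.685, 0.728, -0.001, -0.001]
force: [-6.3, -0.6, 19.8]
gripper_width: 0.273
grip_force: 50.0
```

>>> move_arm:
  targets:
    - [[0,0,2,0,0,0,255],[0,0,0,0,0,0,255]]

```text
t: 15.2
tool_pos: [0.6337, 0.1259, 0.0282]
orientation: [0.685, 0.729, -0.001, -0.001]
force: [-9.4, -0.9, 28.9]
gripper_width: 0.271
grip_force: 50.0
```

>>> move_arm:
  targets:
    - [[0,0,-5,0,0,0,255],[0,0,0,0,0,0,130],[0,0,0,0,0,0,130],[0,0,0,0,0,0,130],[0,0,-40,0,0,0,130],[0,0,-40,0,0,0,130],[0,0,-40,0,0,0,130],[0,0,0,0,0,0,130]]

```text
t: 16.0
tool_pos: [0.6383, 0.126, 0.1536]
orientation: [0.685, 0.728, 0.003, 0.003]
force: [0.8, -0.4, 0.6]
gripper_width: 0.491
grip_force: 0.0
```

```bash
python3 - <<'E'
from holes import *
im=snap("wrist","w8");p,r,s=pose();print(p,s['force'],find(im,150,370,80,230))
cv2.imwrite('pics/w8b.png',cv2.resize(im[90:230,130:370],(790,461),interpolation=cv2.INTER_CUBIC))
E
```

```text
[0.63625237 0.12584917 0.15070441] [-0.89297525 -0.87115644 -0.63814962] [(219.8, 183.6, 10.1, 14.5), (274.5, 174.6, 7.8, 12.3)]
```

View pics/w8b.png

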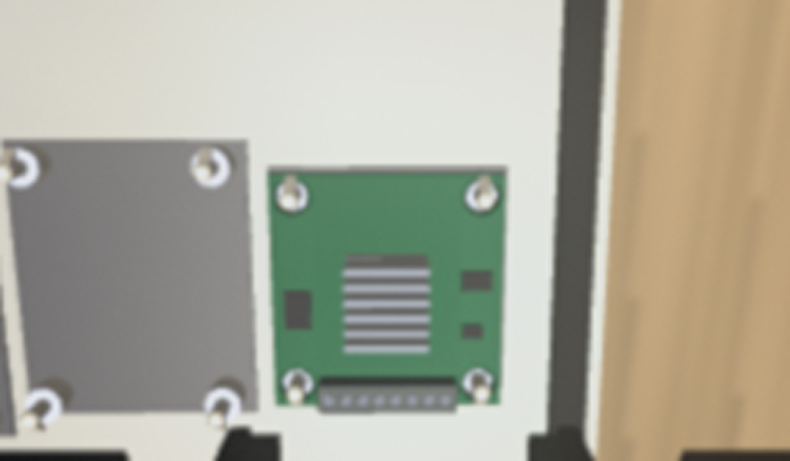

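The logic board is seated, with all four posts through at (219,149), (276,149), (220,207) and (276,207). The terminals face the gland side, and the board height matches the shoulders. Next is the relay board.

```bash
python3 -c "
from h import *
to([.4816,-.3753,.21],.1229+np.pi/2)"
```

```text
shift [-490.7 -184.7  -60.4] then turn [ 0.19 -0.05 -3.54] | t 16.05 F [-0.9 -0.9 -0.6] w 42.7
```

>>> move_arm:
  targets:
    - [[0,0,-30,0,0,0,80],[-40,-15,-3,0,0,0,80],[-40,-15,-3,0,0,0,80],[-40,-15,-3,0,0,0,80],[-40,-15,-3,0,0,0,80],[-40,-15,-3,0,0,0,80],[-40,-15,-3,0,0,0,80],[-40,-15,-3,0,0,0,80]]

```text
t: 16.85
tool_pos: [0.5446, -0.1612, 0.1969]
orientation: [0.685, 0.728, -0.001, -0.004]
force: [1.4, -0.3, 0.4]
gripper_width: 0.685
grip_force: 0.0
```

>>> move_arm:
  targets:
    - [[-40,-15,-3,0,0,0,80],[-40,-15,-3,0,0,0,80],[-40,-15,-3,0,0,0,80],[-40,-15,-3,0,0,0,80],[-46,-18,0,0,0,-3.5,80],[0,0,0,0,0,0,80],[0,0,0,0,0,0,80]]

```text
t: 17.55
tool_pos: [0.4797, -0.3709, 0.2086]
orientation: [0.664, 0.748, -0.0, -0.004]
force: [-0.1, 1.3, 0.7]
gripper_width: 0.688
grip_force: 0.0
```

```bash
python3 - <<'E'
from holes import *
to([.4816,-.3753,.21],.1229+np.pi/2)
im=snap("wrist","w9");print(find(im,0,512,0,235))
h=[(dx,dy) for dx in(-.028,.028) for dy in(.037,-.037)]
m=R.from_euler("z",.1229).as_matrix()[:2,:2]
for q in h: print(proj("w9",[*(np.array([.4816,-.3753])+m@q),.003]).round(1))
E
```

```text
shift [-4.6  1.3 -1.4] then turn [-0.3  -0.31 -0.24] | t 17.55 F [-0.1  1.3  0.7] w 59.8
[(233.2, 174.5, 8.4, 12.2), (278.4, 140.2, 9.1, 9.3), (231.7, 140.4, 9.0, 9.1), (283.0, 54.9, 10.1, 10.3), (257.7, 52.5, 12.0, 50.6), (233.0, 49.9, 10.0, 10.3), (236.7, 9.2, 8.9, 15.2)]
[231.3 140.9]
[232.7 199.9]
[278.1 140.7]
[277.  199.8]
```

>>> move_arm:
  targets:
    - [[-4.6,1.3,0,0.2,0,-0.2,80],[0,0,35,0,0,0,80],[0,0,35,0,0,0,80],[0,0,35,0,0,0,80],[0,0,35,0,0,0,80],[0,0,30,0,0,0,80],[0,0,20,0,0,0,80],[0,0,0,0,0,0,80]]
  squeeze: 35

```text
t: 18.4
tool_pos: [0.4807, -0.3716, 0.0177]
orientation: [0.66, 0.751, -0.002, -0.006]
force: [-0.3, 0.3, -0.5]
gripper_width: 0.687
grip_force: 0.0
```

```bash
python3 -c "
from h import *
to([.4816,-.3753,.007],.1229+np.pi/2)"
```

```text
shift [-3.9  0.5 10.7] then turn [-0.62 -0.43  0.28] | t 18.4 F [-0.3  0.3 -0.5] w 59.8
```

>>> move_arm:
  targets:
    - [[-3.5,0.5,5,-0.6,-0.4,0.2,80],[0,0,5,0,0,0,80],[0,0,0,0,0,0,80]]

```text
t: 18.7
tool_pos: [0.483, -0.3785, 0.0115]
orientation: [0.663, 0.749, -0.0, 0.004]
force: [0.4, -0.6, -0.7]
gripper_width: 0.686
grip_force: 0.0
```

>>> move_arm:
  targets:
    - [[0,0,0,0,0,0,255],[0,0,0,0,0,0,255],[0,0,0,0,0,0,255],[0,0,0,0,0,0,255],[0,0,0,0,0,0,255],[0,0,0,0,0,0,255],[0,0,0,0,0,0,255],[0,0,0,0,0,0,255]]

```text
t: 19.5
tool_pos: [0.4827, -0.3784, 0.0111]
orientation: [0.663, 0.749, -0.0, 0.003]
force: [-0.1, -0.1, 2.6]
gripper_width: 0.317
grip_force: 35.0
```

>>> move_arm:
  targets:
    - [[0,0,-10,0,0,0,255],[0,0,-40,0,0,0,255],[0,0,-40,0,0,0,255],[0,0,-40,0,0,0,255],[0,0,-40,0,0,0,255],[0,0,0,0,0,0,255]]

```text
t: 20.1
tool_pos: [0.4846, -0.3803, 0.1877]
orientation: [0.663, 0.749, -0.001, 0.01]
force: [1.0, -0.3, -0.3]
gripper_width: 0.321
grip_force: 35.0
```

```bash
python3 -c "
from h import *
to([.5535,.1231,.17],.0605+np.pi/2)"
```

```text
shift [491.5 129.6  11.2] then turn [0.68 0.91 3.54] | t 20.1 F [ 1.  -0.3 -0.3] w 27.9
```

>>> move_arm:
  targets:
    - [[41,10.8,0,0,0,0,255],[41,10.8,0,0,0,0,255],[41,10.8,0,0,0,0,255],[41,10.8,0,0,0,0,255],[41,10.8,0,0,0,0,255],[41,10.8,0,0,0,0,255],[41,10.8,0,0,0,0,255],[41,10.8,0,0,0,0,255]]

```text
t: 20.9
tool_pos: [0.5268, -0.0395, 0.1788]
orientation: [0.663, 0.749, -0.001, 0.002]
force: [0.4, -0.4, -1.1]
gripper_width: 0.316
grip_force: 35.0
```

>>> move_arm:
  targets:
    - [[41,10.8,3,0,0,0,255],[41,10.8,3,0,0,0,255],[41,10.8,3,0,0,0,255],[30,9,3,0,0,3.5,255],[0,0,0,0.3,0.3,0,255],[0,0,0,0,0,0,255],[0,0,0,0,0,0,255],[0,0,0,0,0,0,255]]

```text
t: 21.7
tool_pos: [0.5499, 0.1143, 0.1667]
orientation: [0.686, 0.728, -0.001, -0.001]
force: [-0.4, -0.3, -1.3]
gripper_width: 0.317
grip_force: 35.0
```

```bash
cat >> holes.py <<'E'
def posts(im,x0=150,x1=370,y0=90,y1=180):
    """white shoulder rings on the grey plates"""
    h=cv2.cvtColor(im,cv2.COLOR_BGR2HSV);m=cv2.inRange(h,(0,0,185),(180,60,255));m[:y0]=0;m[y1:]=0;m[:,:x0]=0;m[:,x1:]=0
    o=[]
    for c in cv2.findContours(m,cv2.RETR_EXTERNAL,cv2.CHAIN_APPROX_NONE)[0]:
        if 20<cv2.contourArea(c)<500:
            (x,y),rr=cv2.minEnclosingCircle(c); o.append((round(x,1),round(y,1),round(rr,1)))
    return o
E
python3 - <<'E'
from holes import *
print("w6 check",posts(cv2.imread("pics/w6.png")))
im=snap("wrist","w10");to([.5535,.1231,.17],.0605+np.pi/2);print(find(im));print(posts(im,130,400,60,200))
m=R.from_euler("z",.0605).as_matrix()[:2,:2]
for q in((-.028,.037),(.028,.037)): print("exp",proj("w10",[*(np.array([.5535,.1231])+m@q),.018]).round(1))
E
```

```text
w6 check [(300.0, 177.0, 6.3), (286.4, 150.0, 6.1), (229.5, 150.5, 6.0), (204.8, 142.3, 5.8), (150.5, 142.0, 5.0), (326.0, 134.5, 44.7)]
shift [ 8.6  4.  -3.3] then turn [-0.09  0.01 -0.06] | t 21.75 F [-0.4  0.7 -1.4] w 27.7
[(362.1, 165.7, 7.6, 11.1), (297.5, 164.1, 10.5, 16.8), (203.0, 164.0, 16.9, 17.8)]
[(296.5, 164.0, 5.0), (309.0, 140.4, 4.8), (229.4, 133.0, 6.1), (205.3, 124.7, 6.0), (259.0, 60.0, 95.0)]
exp [229.4 133.1]
exp [285.1 133.1]
```

```bash
python3 - <<'E'
from held import *
c,a=held("w10",(203.0,164.0),(300.1,164.0),.037,.0085)
t,y=place(c,a,[.5535,.1231]);to([*t,.055],y)
E
```

```text
span 0.0551 ang 0.0002 centre in tool [ 0.0042 -0.0012]
shift [  4.4   5.4 111.7] then turn [-0.09  0.01 -0.07] | t 21.75 F [-0.4  0.7 -1.4] w 27.7
```

>>> move_arm:
  targets:
    - [[4.4,5,0,0,0,0,255],[0,0,30,0,0,0,255],[0,0,30,0,0,0,255],[0,0,25,0,0,0,255],[0,0,22,0,0,0,255],[0,0,0,0,0,0,255],[0,0,0,0,0,0,255],[0,0,0,0,0,0,255]]

```text
t: 22.55
tool_pos: [0.5561, 0.1201, 0.0611]
orientation: [0.685, 0.728, 0.001, 0.001]
force: [-0.1, -0.1, -0.9]
gripper_width: 0.315
grip_force: 35.0
```

```bash
python3 - <<'E'
from holes import *
im=snap("wrist","w11");print(find(im));print(posts(im,130,400,60,200))
m=R.from_euler("z",.0605).as_matrix()[:2,:2]
for q in((-.028,.037),(.028,.037)):
  for z in(.018,.032): print("exp",proj("w11",[*(np.array([.5535,.1231])+m@q),z]).round(1))
f=find(im);l=min(f);r=[k for k in f if 290<k[0]<310]
if r:
  c,a=held("w11",l[:2],r[0][:2],.037,.0085)
else: c,a=np.array([.0042,-.0008]),0
t,y=place(c,a,[.5535,.1231]);to([*t,.055],y)
cv2.imwrite('pics/w11b.png',cv2.resize(im[110:230,150:370],(770,420),interpolation=cv2.INTER_CUBIC))
E
```

```text
[(325.7, 215.4, 13.5, 19.9), (298.1, 219.8, 11.2, 17.8), (301.3, 163.8, 17.4, 18.4), (202.9, 163.8, 17.4, 18.3)]
[(330.8, 170.2, 3.4), (303.0, 163.5, 6.6), (206.0, 159.5, 4.7), (172.0, 143.2, 8.5)]
exp [208.4 155.8]
exp [205.4 159.5]
exp [291.1 155.8]
exp [293.8 159.5]
span 0.065 ang 0.5501 centre in tool [-0.0072 -0.0205]
shift [19.9 11.2  6.3] then turn [  0.11   0.04 -31.49] | t 22.6 F [ 0.4 -0.3 -0.8] w 27.9
```

```bash
python3 - <<'E'
from held import *
for dz in (.008,.009):
  c,a=held("w11",(202.9,163.8),(301.3,163.8),.037,dz)
  t,y=place(c,a,[.5535,.1231]);to([*t,.055],y)
E
```

```text
span 0.0557 ang 0.0002 centre in tool [ 0.0044 -0.0009]
shift [-1.3 -1.5  6.2] then turn [0.12 0.01 0.01] | t 22.6 F [ 0.4 -0.3 -0.8] w 27.9
span 0.056 ang 0.0002 centre in tool [ 0.0042 -0.0009]
shift [-1.1 -1.5  6.2] then turn [0.12 0.01 0.01] | t 22.6 F [ 0.4 -0.3 -0.8] w 27.9
```

>>> move_arm:
  targets:
    - [[-1.1,-1.2,8,0,0,0,255],[0,0,8,0,0,0,255],[0,0,4,0,0,0,255],[0,0,0,0,0,0,255]]
  squeeze: 50

```text
t: 23.0
tool_pos: [0.5535, 0.119, 0.0391]
orientation: [0.685, 0.728, -0.0, -0.001]
force: [0.5, 0.3, -1.1]
gripper_width: 0.314
grip_force: 50.0
```

>>> move_arm:
  targets:
    - [[0,0,3,0,0,0,255],[0,0,0,0,0,0,255]]

```text
t: 23.2
tool_pos: [0.5538, 0.1194, 0.0368]
orientation: [0.685, 0.728, 0.0, -0.0]
force: [-0.2, 1.9, -0.6]
gripper_width: 0.312
grip_force: 50.0
```

>>> move_arm:
  targets:
    - [[0,0,3,0,0,0,255],[0,0,0,0,0,0,255]]

```text
t: 23.4
tool_pos: [0.5543, 0.1194, 0.035]
orientation: [0.685, 0.728, 0.0, 0.0]
force: [-1.4, 1.8, 7.1]
gripper_width: 0.317
grip_force: 50.0
```

>>> move_arm:
  targets:
    - [[0,0,3,0,0,0,255],[0,0,0,0,0,0,255]]

```text
t: 23.6
tool_pos: [0.5536, 0.1194, 0.0309]
orientation: [0.685, 0.728, -0.0, -0.0]
force: [-0.8, 0.5, -2.7]
gripper_width: 0.316
grip_force: 50.0
```

>>> move_arm:
  targets:
    - [[0,0,2,0,0,0,255],[0,0,0,0,0,0,255]]

```text
t: 23.8
tool_pos: [0.5536, 0.1189, 0.0292]
orientation: [0.685, 0.728, -0.001, -0.0]
force: [-1.0, 1.7, 2.6]
gripper_width: 0.315
grip_force: 50.0
```

Passing the barbs is visible in the forces. Now I'll press home.

>>> move_arm:
  targets:
    - [[0,0,3,0,0,0,255],[0,0,0,0,0,0,255]]

```text
t: 24.0
tool_pos: [0.5536, 0.1189, 0.0289]
orientation: [0.685, 0.729, -0.0, 0.0]
force: [-6.1, 0.3, 22.3]
gripper_width: 0.314
grip_force: 50.0
```

>>> move_arm:
  targets:
    - [[0,0,2,0,0,0,255],[0,0,0,0,0,0,255]]

```text
t: 24.2
tool_pos: [0.5536, 0.1189, 0.0288]
orientation: [0.685, 0.729, -0.0, 0.0]
force: [-8.6, -0.3, 35.2]
gripper_width: 0.312
grip_force: 50.0
```

>>> move_arm:
  targets:
    - [[0,0,-5,0,0,0,255],[0,0,0,0,0,0,120],[0,0,0,0,0,0,120],[0,0,0,0,0,0,120],[0,0,-40,0,0,0,120],[0,0,-40,0,0,0,120],[0,0,-40,0,0,0,120],[0,0,-40,0,0,0,80]]

```text
t: 25.0
tool_pos: [0.5534, 0.1189, 0.1893]
orientation: [0.685, 0.728, -0.001, -0.001]
force: [0.6, 1.2, -0.2]
gripper_width: 0.567
grip_force: 0.0
```

```bash
python3 - <<'E'
from holes import *
im=snap("wrist","w12")
to([.468,-.1967,.21],.0226+np.pi/2)
E
```

```text
shift [-309.8 -108.7  -14.8] then turn [0.58 0.02 2.21] | t 25.05 F [0.9 1.2 3. ] w 51.9
```

>>> move_arm:
  targets:
    - [[-39,-13.6,-2,0,0,0,80],[-39,-13.6,-2,0,0,0,80],[-39,-13.6,-2,0,0,0,80],[-39,-13.6,-2,0,0,0,80],[-39,-13.6,-2,0,0,0,80],[-39,-13.6,-2,0,0,0,80],[-39,-13.6,-2,0,0,0,80],[-37,-13.5,0,0,0,2.2,80]]

```text
t: 25.85
tool_pos: [0.4636, -0.1989, 0.2024]
orientation: [0.7, 0.715, -0.0, -0.0]
force: [-0.4, 1.5, 0.7]
gripper_width: 0.683
grip_force: 0.0
```

>>> move_arm:
  targets:
    - [[0,0,0,0,0,0,80],[0,0,0,0,0,0,80],[0,0,0,0,0,0,80]]

```text
t: 26.15
tool_pos: [0.464, -0.196, 0.2023]
orientation: [0.699, 0.715, -0.0, -0.001]
force: [-0.3, -0.9, 0.7]
gripper_width: 0.688
grip_force: 0.0
```

```bash
python3 - <<'E'
from holes import *
im=snap("wrist","w13");to([.468,-.1967,.01],.0226+np.pi/2);print(find(im,0,512,0,235))
m=R.from_euler("z",.0226).as_matrix()[:2,:2]
for q in [(dx,dy) for dx in(-.028,.028) for dy in(.045,-.045)]: print(proj("w13",[*(np.array([.468,-.1967])+m@q),.003]).round(1))
E
```

```text
shift [ -1.3   4.3 192.4] then turn [-0.12 -0.06  0.09] | t 26.2 F [-0.2  0.6  0.2] w 59.9
[(257.5, 184.5, 7.9, 12.7), (255.7, 143.1, 9.0, 9.2), (303.3, 141.9, 8.9, 9.4)]
[232.7 130.6]
[233.9 203.9]
[280.7 130.6]
[278.8 203.9]
```

The power board has been nudged: its +y holes are at (255.7,143.1) and (303.3,141.9), not where predicted. I'll re-measure.

```bash
cat >> held.py <<'E'
def bench(f,pl,pr,hy,z=.003):
    W=[ray(f,*u,z)[:2] for u in(pl,pr)];v=W[1]-W[0];yaw=np.arctan2(v[1],v[0]);m=(W[0]+W[1])/2
    c=m-hy*np.array([-np.sin(yaw),np.cos(yaw)]);print("board",c.round(4),yaw.round(4),np.linalg.norm(v).round(4));return c,yaw
E
python3 - <<'E'
from held import *
c,y=bench("w13",(255.7,143.1),(303.3,141.9),.045);to([*c,.01],y+np.pi/2)
E
```

```text
board [ 0.4964 -0.2099] 0.0486 0.0561
shift [-15.1  32.4 192.3] then turn [-0.12 -0.06 -1.4 ] | t 26.2 F [-0.2  0.6  0.2] w 59.9
```

>>> move_arm:
  targets:
    - [[-15,32.5,0,0,0,0,80],[0,0,0,0,0,-1.4,80],[0,0,20,0,0,0,80],[0,0,0,0,0,0,80],[0,0,0,0,0,0,80]]

```text
t: 26.7
tool_pos: [0.4967, -0.21, 0.1826]
orientation: [0.69, 0.724, -0.001, -0.001]
force: [0.6, 0.6, -0.5]
gripper_width: 0.688
grip_force: 0.0
```

```bash
python3 - <<'E'
from holes import *
im=snap("wrist","w14");f=find(im,0,512,0,235);print(f)
h=sorted(k[:2] for k in f if k[3]<12 and k[2]>7.5)[:2];print(h)
c,y=bench("w14",h[0],h[1],.045);to([*c,.01],y+np.pi/2)
cv2.imwrite('pics/w14b.png',im)
E
```

```text
[(229.3, 175.5, 8.9, 12.3), (278.3, 131.2, 9.6, 10.0), (227.9, 131.2, 9.9, 10.1)]
[(227.9, 131.2), (278.3, 131.2)]
board [ 0.4965 -0.2099] 0.049 0.0556
shift [  0.6  -0.4 173.1] then turn [-0.07 -0.01 -0.03] | t 26.75 F [-0.5 -0.5 -0.8] w 59.9
```

>>> move_arm:
  targets:
    - [[0.6,0,30,0,0,0,80],[0,0,35,0,0,0,80],[0,0,35,0,0,0,80],[0,0,35,0,0,0,80],[0,0,25,0,0,0,80],[0,0,8,0,0,0,80],[0,0,3,0,0,0,80],[0,0,0,0,0,0,80]]
  squeeze: 40

```text
t: 27.55
tool_pos: [0.4975, -0.2111, 0.0128]
orientation: [0.69, 0.724, -0.0, 0.0]
force: [-0.0, -0.5, 0.4]
gripper_width: 0.689
grip_force: 0.0
```

```bash
python3 - <<'E'
from h import *
to([.4965,-.2099,.01],.049+np.pi/2)
E
```

```text
shift [ 1.3 -1.   2.8] then turn [ 0.02  0.06 -0.1 ] | t 27.55 F [-0.  -0.5  0.4] w 59.9
```

>>> move_arm:
  targets:
    - [[1,-0.7,2,0,0,0,80],[0,0,0,0,0,0,255],[0,0,0,0,0,0,255],[0,0,0,0,0,0,255],[0,0,0,0,0,0,255],[0,0,0,0,0,0,255],[0,0,0,0,0,0,255],[0,0,0,0,0,0,255]]

```text
t: 28.35
tool_pos: [0.4964, -0.2099, 0.0102]
orientation: [0.69, 0.724, -0.0, 0.0]
force: [0.0, 0.5, 4.4]
gripper_width: 0.408
grip_force: 40.0
```

>>> move_arm:
  targets:
    - [[0,0,-10,0,0,0,255],[0,0,-40,0,0,0,255],[0,0,-40,0,0,0,255],[0,0,-40,0,0,0,255],[0,0,-40,0,0,0,255],[0,0,0,0,0,0,255]]

```text
t: 28.95
tool_pos: [0.499, -0.2115, 0.1852]
orientation: [0.69, 0.724, 0.0, 0.005]
force: [0.4, -1.5, -1.8]
gripper_width: 0.407
grip_force: 40.0
```

```bash
python3 - <<'E'
from h import *
to([.4736,.1182,.17],.0605+np.pi/2)
E
```

```text
shift [330.6  -9.9  12.9] then turn [ 0.44  0.39 -0.76] | t 28.95 F [ 0.4 -1.5 -1.8] w 35.4
```

>>> move_arm:
  targets:
    - [[41,-1.2,1,0,0,0,255],[41,-1.2,1,0,0,0,255],[41,-1.2,1,0,0,0,255],[41,-1.2,1,0,0,0,255],[41,-1.2,1,0,0,0,255],[41,-1.2,1,0,0,0,255],[41,-1.2,1,0,0,0,255],[38,-1.2,1,0,0,-0.6,255]]

```text
t: 29.75
tool_pos: [0.4694, 0.1161, 0.1706]
orientation: [0.686, 0.727, -0.002, -0.002]
force: [1.0, -0.6, -2.5]
gripper_width: 0.411
grip_force: 40.0
```

>>> move_arm:
  targets:
    - [[0,0,0,0,0,0,255],[0,0,0,0,0,0,255],[0,0,0,0,0,0,255],[0,0,0,0,0,0,255]]

```text
t: 30.15
tool_pos: [0.4714, 0.1132, 0.1716]
orientation: [0.687, 0.726, -0.001, -0.001]
force: [-0.5, -0.8, -2.7]
gripper_width: 0.413
grip_force: 40.0
```

```bash
python3 - <<'E'
from holes import *
im=snap("wrist","w15");to([.4736,.1182,.17],.0605+np.pi/2);f=find(im);print(f);print(posts(im,100,400,60,200))
m=R.from_euler("z",.0605).as_matrix()[:2,:2]
for q in((-.028,.045),(.028,.045)): print("exp",proj("w15",[*(np.array([.4736,.1182])+m@q),.018]).round(1))
E
```

```text
shift [4.9 2.4 1.7] then turn [-0.09  0.01 -0.29] | t 30.2 F [ 0.4 -0.3 -3.1] w 35.9
[(296.5, 157.2, 6.8, 14.6), (202.7, 156.9, 16.4, 19.1)]
[(306.3, 135.6, 4.9), (228.0, 128.2, 5.9)]
exp [227.9 128.6]
exp [283.  128.3]
```

```bash
python3 - <<'E'
from held import *
c,a=held("w15",(202.7,157),(301.2,157),.045,.0075)
t,y=place(c,a,[.4736,.1182]);to([*t,.06],y)
E
```

```text
span 0.0553 ang 0.0002 centre in tool [ 0.0004 -0.001 ]
shift [  4.5   3.5 111.7] then turn [-0.09  0.01 -0.3 ] | t 30.2 F [ 0.4 -0.3 -3.1] w 35.9
```

>>> move_arm:
  targets:
    - [[4.5,3.4,0,0,0,-0.3,255],[0,0,30,0,0,0,255],[0,0,30,0,0,0,255],[0,0,28,0,0,0,255],[0,0,22,0,0,0,255],[0,0,0,0,0,0,255],[0,0,0,0,0,0,255],[0,0,0,0,0,0,255]]

```text
t: 31.0
tool_pos: [0.4756, 0.1191, 0.063]
orientation: [0.685, 0.729, 0.001, 0.001]
force: [0.2, 0.4, -1.7]
gripper_width: 0.408
grip_force: 40.0
```

```bash
python3 - <<'E'
from holes import *
im=snap("wrist","w16");f=find(im,150,370,120,200);print(f);print(posts(im,130,400,60,200))
m=R.from_euler("z",.0605).as_matrix()[:2,:2]
for q in((-.028,.045),(.028,.045)): print("exp tip",proj("w16",[*(np.array([.4736,.1182])+m@q),.032]).round(1))
l=[k for k in f if 195<k[0]<212];r=[k for k in f if 293<k[0]<308]
c,a=held("w16",l[0][:2],r[0][:2],.045,.0075)
t,y=place(c,a,[.4736,.1182]);to([*t,.055],y)
E
```

```text
[(301.9, 156.8, 17.9, 18.6), (202.5, 156.8, 17.6, 18.9)]
[(327.5, 161.2, 8.1), (199.0, 156.5, 5.6), (304.0, 156.5, 6.8), (205.5, 153.0, 4.6), (293.0, 143.0, 6.0), (209.0, 143.0, 6.0)]
exp tip [206.3 152.4]
exp tip [294.3 152.6]
span 0.0558 ang 0.0001 centre in tool [ 0.0005 -0.0009]
shift [-1.3 -1.2  8.1] then turn [0.11 0.   0.11] | t 31.05 F [ 0.2 -0.6 -2.3] w 35.6
```

>>> move_arm:
  targets:
    - [[-1.2,-1.2,8,0,0,0,255],[0,0,8,0,0,0,255],[0,0,6,0,0,0,255],[0,0,3,0,0,0,255],[0,0,0,0,0,0,255]]
  squeeze: 50

```text
t: 31.55
tool_pos: [0.4734, 0.1183, 0.0364]
orientation: [0.685, 0.729, -0.0, -0.001]
force: [0.1, 3.3, -2.1]
gripper_width: 0.408
grip_force: 50.0
```

>>> move_arm:
  targets:
    - [[0,0,3,0,0,0,255],[0,0,0,0,0,0,255]]

```text
t: 31.75
tool_pos: [0.4736, 0.1183, 0.0345]
orientation: [0.685, 0.729, 0.0, -0.0]
force: [-0.6, 4.1, 3.8]
gripper_width: 0.411
grip_force: 50.0
```

>>> move_arm:
  targets:
    - [[0,0,3,0,0,0,255],[0,0,0,0,0,0,255]]

```text
t: 31.95
tool_pos: [0.4734, 0.1183, 0.0309]
orientation: [0.685, 0.729, 0.0, -0.0]
force: [1.3, 0.7, -5.9]
gripper_width: 0.411
grip_force: 50.0
```

>>> move_arm:
  targets:
    - [[0,0,3,0,0,0,255],[0,0,0,0,0,0,255]]

```text
t: 32.15
tool_pos: [0.4734, 0.1177, 0.0282]
orientation: [0.684, 0.729, -0.0, -0.0]
force: [-1.4, 1.9, 3.9]
gripper_width: 0.411
grip_force: 50.0
```

>>> move_arm:
  targets:
    - [[0,0,2,0,0,0,255],[0,0,0,0,0,0,255]]

```text
t: 32.35
tool_pos: [0.4734, 0.1177, 0.028]
orientation: [0.684, 0.729, -0.0, 0.0]
force: [-2.8, 0.5, 21.0]
gripper_width: 0.408
grip_force: 50.0
```

>>> move_arm:
  targets:
    - [[0,0,2,0,0,0,255],[0,0,0,0,0,0,255]]

```text
t: 32.55
tool_pos: [0.4735, 0.1177, 0.0279]
orientation: [0.684, 0.729, 0.0, 0.001]
force: [-5.4, 1.0, 38.4]
gripper_width: 0.409
grip_force: 50.0
```

>>> move_arm:
  targets:
    - [[0,0,-4,0,0,0,255],[0,0,0,0,0,0,108],[0,0,0,0,0,0,108],[0,0,0,0,0,0,108],[0,0,-40,0,0,0,108],[0,0,-40,0,0,0,108],[0,0,-40,0,0,0,108],[0,0,-40,0,0,0,108]]

```text
t: 33.35
tool_pos: [0.4728, 0.1177, 0.1885]
orientation: [0.685, 0.729, -0.001, -0.001]
force: [1.9, -0.4, -0.1]
gripper_width: 0.578
grip_force: 0.0
```

>>> move_arm:
  targets:
    - [[0,-20,-40,0,0,0,108],[0,40,-40,0,0,0,108],[-20,40,-30,0,0,0,108],[-30,0,0,0,0,0,108],[0,0,0,0,0,0,108],[0,0,0,0,0,0,108]]

```text
t: 33.95
tool_pos: [0.5281, 0.0724, 0.2899]
orientation: [0.685, 0.728, -0.001, -0.002]
force: [-0.8, 0.3, -0.1]
gripper_width: 0.578
grip_force: 0.0
```

```bash
python3 - <<'E'
from holes import *
im=snap("wrist","w17");p,r,s=pose();print(p,s['t'])
u=np.array([proj("w17",[*k,.02]) for k in([.42,.05],[.69,.19])]);print(u)
x0,x1=int(min(u[:,0]))-10,int(max(u[:,0]))+10;y0,y1=int(max(0,min(u[:,1])-10)),int(min(235,max(u[:,1])+10))
print(x0,x1,y0,y1)
c=im[max(y0,0):y1,max(x0,0):x1];k=min(790/c.shape[1],590/c.shape[0]);cv2.imwrite('pics/w17b.png',cv2.resize(c,None,fx=k,fy=k,interpolation=cv2.INTER_CUBIC))
E
```

```text
[0.52783079 0.07293152 0.28979705] 34.0
[[177.66703148 168.53358193]
 [380.24059451  77.82539775]]
167 390 67 178
```

View pics/w17b.png

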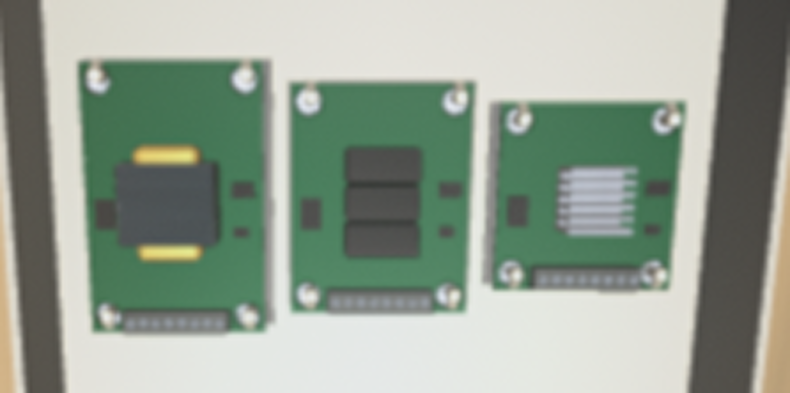

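All three boards are seated in the box with every post through and the terminals towards the glands. Now I'll fetch the handle and close the door.

```bash
python3 - <<'E'
from h import *
q=R.from_quat([.961,.028,.008,.275]);P0=np.array([.5456,.3022,.2016]);z=q.apply([0,0,1]);print(z)
pre=P0-z*.13;print("pre",pre)
p,r,s=pose();print((r.inv()*down(.055)).as_rotvec(degrees=True),p)
d=down(.055);print("after yaw turn, shift to pre (untilted frame)",d.inv().apply(pre-p)*1000)
print("tilt then", (d.inv()*q).as_rotvec(degrees=True), s['joints'])
E
```

```text
[ 0.03077618 -0.52810517 -0.84862109]
pre [0.5415991  0.37085367 0.31192074]
[-0.23182171  0.15020164 90.40874542] [0.52783079 0.07293152 0.28979705]
after yaw turn, shift to pre (untilted frame) [  30.12494374 -296.71478228  -22.12369448]
tilt then [-31.93796684   0.05054848  -0.18170776] [-7.27506106e-02  3.27927710e-01  1.57508651e+00  3.62234717e-04
  1.24290114e+00 -1.35004661e-01]
```

>>> move_arm:
  targets:
    - [[0,0,-40,0,0,0,185],[0,0,0,0,0,8.2,185],[0,0,0,0,0,8.2,185],[0,0,0,0,0,8.2,185],[0,0,0,0,0,8.2,185],[0,0,0,0,0,8.2,185],[0,0,0,0,0,8.2,185],[0,0,0,0,0,8.2,185]]

```text
t: 34.8
tool_pos: [0.5278, 0.0739, 0.3299]
orientation: [0.951, 0.308, -0.002, -0.001]
force: [-0.1, 0.0, -0.7]
gripper_width: 0.28
grip_force: 0.0
```

>>> move_arm:
  targets:
    - [[0,0,0,0,0,8.2,185],[0,0,0,0,0,8.2,185],[0,0,0,0,0,8.2,185],[0,0,0,0,0,8.2,185],[5,-45,0,0,0,0,185],[5,-45,0,0,0,0,185],[5,-45,0,0,0,0,185],[5,-45,0,0,0,0,185]]

```text
t: 35.6
tool_pos: [0.5368, 0.256, 0.33]
orientation: [1.0, 0.03, -0.002, 0.0]
force: [0.6, -0.5, -0.1]
gripper_width: 0.272
grip_force: 0.0
```

>>> move_arm:
  targets:
    - [[5,-45,0,0,0,0,185],[5,-45,0,0,0,0,185],[0,-27,0,0,0,0,185],[0,0,0,-8,0,0,185],[0,0,0,-8,0,0,185],[0,0,0,-8,0,0,185],[0,0,0,-8,0,0,185],[0,0,0,0,0,0,185]]

```text
t: 36.4
tool_pos: [0.5384, 0.3745, 0.3257]
orientation: [0.96, 0.033, 0.005, 0.277]
force: [-0.4, 0.4, -2.0]
gripper_width: 0.276
grip_force: 0.0
```

```bash
cat > tgt.py <<'E'
from h import *
q=R.from_quat([.961,.028,.008,.275]);P0=np.array([.5456,.3022,.2016])
p,r,s=pose();print("shift",r.inv().apply(P0-p)*1000,"turn",(r.inv()*q).as_rotvec(degrees=True),s["gripper_width"]*87,s["force"])
E
python3 tgt.py
```

```text
shift [  3.59237729  -4.66029966 143.7031708 ] turn [0.2533383  0.2174889  0.62322856] 24.019527698699395 [-0.40548134  0.42421188 -1.97062054]
```

>>> move_arm:
  targets:
    - [[3.5,-4.7,0,0.2,0,0.5,185],[0,0,35,0,0,0,185],[0,0,35,0,0,0,185],[0,0,25,0,0,0,185],[0,0,0,0,0,0,185],[0,0,0,0,0,0,185]]

```text
t: 37.0
tool_pos: [0.5482, 0.3245, 0.2491]
orientation: [0.962, 0.023, 0.009, 0.273]
force: [-0.7, 0.3, 0.0]
gripper_width: 0.274
grip_force: 0.0
```

```bash
python3 tgt.py
```

```text
shift [-3.99213861 -6.13874471 52.06435038] turn [-0.25072121  0.00447509 -0.57491043] 23.823767460187966 [-0.70249252  0.25527872  0.02307072]
```

>>> move_arm:
  targets:
    - [[-4,-6,0,-0.2,0,-0.4,185],[0,0,0,0,0,0,185],[0,0,0,0,0,0,185]]

```text
t: 37.3
tool_pos: [0.5433, 0.3312, 0.2455]
orientation: [0.961, 0.028, 0.009, 0.275]
force: [-0.4, 0.0, 0.0]
gripper_width: 0.275
grip_force: 0.0
```

```bash
python3 tgt.py
```

```text
shift [ 0.5242583   1.44813946 52.64720449] turn [-0.00894017 -0.10268877 -0.01024402] 23.95998721981999 [-0.41994793  0.0048525   0.01357901]
```

>>> move_arm:
  targets:
    - [[0,1.3,20,0,0,0,185],[0,0,20,0,0,0,185],[0,0,11,0,0,0,185],[0,0,0,0,0,0,185],[0,0,0,0,0,0,255],[0,0,0,0,0,0,255],[0,0,0,0,0,0,255],[0,0,0,0,0,0,255]]
  squeeze: 25

```text
t: 38.1
tool_pos: [0.5454, 0.3029, 0.2029]
orientation: [0.961, 0.028, 0.009, 0.275]
force: [0.2, 1.8, 1.9]
gripper_width: 0.106
grip_force: 25.0
```

```bash
python3 tgt.py; sed -i 's/R.from_euler("x",-k\*t)/R.from_euler("x",-k*t)/' door.py; python3 door.py 1.83 0.0 20; python3 -c "
from h import *
p,r,s=pose();print(s['grip_force'])"
```

```text
shift [ 0.17183416 -0.08069316  1.4514434 ] turn [-0.02489947 -0.10635544 -0.04507244] 9.192796618397844 [0.20465301 1.76002916 1.88008503]
0 15.0 1.0 1.6 0 0
0 15.0 2.0 1.6 0 0
0 15.0 3.0 1.6 0 0
0 15.0 4.0 1.6 0 0
0 14.0 5.0 1.6 0 0
0 14.0 6.0 1.6 0 0
0 14.0 7.0 1.6 0 0
0 13.0 8.0 1.6 0 0
0 13.0 9.0 1.6 0 0
0 12.0 9.0 1.6 0 0
0 11.0 10.0 1.6 0 0
0 11.0 11.0 1.6 0 0
0 10.0 12.0 1.6 0 0
0 9.0 12.0 1.6 0 0
0 8.0 13.0 1.6 0 0
0 8.0 13.0 1.6 0 0
0 7.0 14.0 1.6 0 0
0 6.0 14.0 1.6 0 0
0 5.0 15.0 1.6 0 0
0 4.0 15.0 1.6 0 0
24.99871999025345
```

The handle is gripped again. I'll reverse the arc.

>>> move_arm:
  targets:
    - [[0,15,1,1.6,0,0,255],[0,15,2,1.6,0,0,255],[0,15,3,1.6,0,0,255],[0,15,4,1.6,0,0,255],[0,14,5,1.6,0,0,255],[0,14,6,1.6,0,0,255],[0,14,7,1.6,0,0,255]]

```text
t: 38.8
tool_pos: [0.5514, 0.2011, 0.2246]
orientation: [0.984, 0.029, 0.007, 0.178]
force: [-0.4, 4.2, 1.0]
gripper_width: 0.104
grip_force: 25.0
```

>>> move_arm:
  targets:
    - [[0,13,8,1.6,0,0,255],[0,13,9,1.6,0,0,255],[0,12,9,1.6,0,0,255],[0,11,10,1.6,0,0,255],[0,11,11,1.6,0,0,255],[0,10,12,1.6,0,0,255]]

```text
t: 39.4
tool_pos: [0.5563, 0.1166, 0.1885]
orientation: [0.995, 0.029, 0.004, 0.096]
force: [0.4, 3.9, -0.1]
gripper_width: 0.104
grip_force: 25.0
```

```bash
cat > dth.py <<'E'
from h import *
p,r,s=pose();g=p-r.apply([0,0,.019]);H=[.552,.2255]
a=np.arctan2(g[2]-.07,H[1]-g[1]);print("theta",a-np.arctan2(.045,.165),"rad",np.hypot(g[2]-.07,H[1]-g[1]),"(.171) F",s["force"],p,"tilt",(down(.055).inv()*r).as_rotvec(degrees=True))
E
python3 dth.py
```

```text
theta 0.64954248713217 rad 0.17289415050748508 (.171) F [ 0.37601472  3.91516941 -0.13547256] [0.55634106 0.11655146 0.1884647 ] tilt [-11.03719819   0.18848168  -0.14425872]
```

>>> move_arm:
  targets:
    - [[0,9,12,1.6,0,0,255],[0,8,13,1.6,0,0,255],[0,8,13,1.6,0,0,255],[0,7,14,1.6,0,0,255],[0,6,14,1.6,0,0,255],[0,4,14,1.6,0,0,255],[0,0,0,0,0,0,255]]

```text
t: 40.1
tool_pos: [0.5592, 0.0639, 0.1128]
orientation: [1.0, 0.028, 0.001, 0.014]
force: [3.4, 0.1, -6.2]
gripper_width: 0.1
grip_force: 25.0
```

```bash
python3 dth.py
```

```text
theta 0.10016076078140496 rad 0.1725770645417928 (.171) F [ 3.3787068   0.11731979 -6.24868312] [0.55922378 0.06385944 0.1128361 ] tilt [-1.57086306  0.0352524  -0.02601152]
```

>>> move_arm:
  targets:
    - [[0,2,8,0.8,0,0,255],[0,1.5,6,0.8,0,0,255],[0,0,0,0,0,0,255]]

```text
t: 40.4
tool_pos: [0.5594, 0.0601, 0.0997]
orientation: [1.0, 0.029, 0.001, 0.0]
force: [1.8, -4.8, -4.5]
gripper_width: 0.102
grip_force: 25.0
```

>>> move_arm:
  targets:
    - [[0,0.5,3,0,0,0,255],[0,0,0,0,0,0,255]]

```text
t: 40.6
tool_pos: [0.5595, 0.0594, 0.0972]
orientation: [1.0, 0.029, 0.001, 0.001]
force: [2.6, -6.6, 0.4]
gripper_width: 0.105
grip_force: 25.0
```

```bash
python3 dth.py
```

```text
theta 0.005377901678450925 rad 0.17235409674326413 (.171) F [ 2.61056039 -6.57532381  0.38797232] [0.55947966 0.05942138 0.09724301] tilt [-0.13630691  0.06470224 -0.21991379]
```

>>> move_arm:
  targets:
    - [[0,0,2.5,0,0,0,255],[0,0,0,0,0,0,255]]

```text
t: 40.8
tool_pos: [0.5596, 0.0591, 0.096]
orientation: [1.0, 0.03, 0.001, 0.002]
force: [-0.4, -8.0, 7.0]
gripper_width: 0.106
grip_force: 25.0
```

>>> move_arm:
  targets:
    - [[0,0,2,0,0,0,255],[0,0,0,0,0,0,255]]

```text
t: 41.0
tool_pos: [0.5596, 0.0591, 0.0958]
orientation: [1.0, 0.03, 0.001, 0.002]
force: [-3.2, -7.0, 17.6]
gripper_width: 0.104
grip_force: 25.0
```

>>> move_arm:
  targets:
    - [[0,0,-2,0,0,0,255],[0,0,0,0,0,0,150],[0,0,0,0,0,0,150],[0,0,0,0,0,0,150],[0,0,0,0,0,0,150],[0,0,-30,0,0,0,150],[0,0,-40,0,0,0,150],[0,0,-40,0,0,0,150]]

```text
t: 41.8
tool_pos: [0.5579, 0.0611, 0.2048]
orientation: [1.0, 0.029, -0.002, -0.0]
force: [1.2, -0.7, 0.0]
gripper_width: 0.412
grip_force: 0.0
```

>>> move_arm:
  targets:
    - [[0,40,-20,0,0,0,150],[-20,40,0,0,0,0,150],[-20,40,0,0,0,0,150],[0,0,0,0,0,0,150],[0,0,0,0,0,0,150],[0,0,0,0,0,0,150]]

```text
t: 42.4
tool_pos: [0.5259, -0.0607, 0.2243]
orientation: [1.0, 0.029, -0.0, -0.0]
force: [0.7, 1.0, -0.9]
gripper_width: 0.41
grip_force: 0.0
```

```bash
python3 - <<'E'
from h import *
b=snap("scene","s9");a=snap("side","d9")
f=lambda i,x,y,w,h:cv2.resize(i[y:y+h,x:x+w],(400,300),interpolation=cv2.INTER_CUBIC)
o=cv2.imread("pics/s0.png")
cv2.imwrite("pics/fin.png",np.vstack([np.hstack([f(b,247,145,100,75),f(o,247,145,100,75)]),np.hstack([f(a,200,140,100,75),f(b,80,120,320,200)])]))
print(robot.read_state()["tool_pos"])
E
```

```text
[ 0.52605087 -0.06028391  0.22421711]
```

View pics/fin.png

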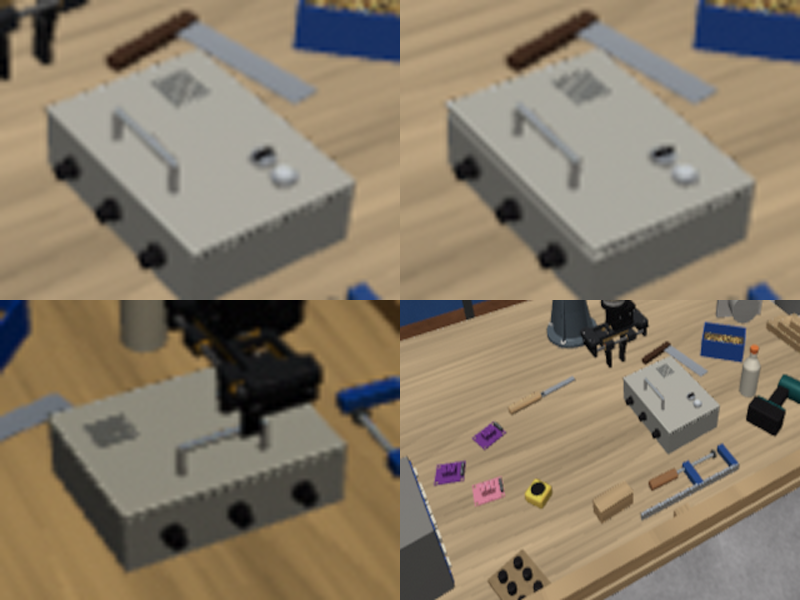

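The door is fully shut: the gap seen at the start is gone. The bench bystanders haven't moved and the gripper is clear of everything.

```bash
python3 -c "
from station import finish_job
print(finish_job())"
```

```text
the job is handed in; nothing more can be done
None
```

I opened the door wide by its handle, pressed the power, relay and logic boards onto their matching standoffs with terminals towards the glands, and shut the door fully. Nothing else on the bench was moved, and I handed the job in at about 43 s (no verdict was returned).

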